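# Load the large padlock into the indexed engraver dial

### The job

Turn the engraver's dial until the nest for the largest padlock clicks in at the loading point by the pointer. Then lift the largest padlock out of the carton, lay it flat on the rubber mat on a broad face and let go, take it up again and set it gently into that nest, flat and with its shackle pointing out over the dial's rim, slid fully home against the two side dowels and the end dowel. The dial must stay clicked in there at the end; leave the other two padlocks, the lock cylinder and the screwdriver where they are.

Things in the scene. Friction and masses are not known exactly. Their poses are not given: they have to be found in the camera images.
- dial: round aluminium indexing dial of the engraver, 280 mm across, turns endlessly both ways about a vertical axis. Origin on that axis at its top face, 72 mm above the table; z up. Three nests sit 120 degrees apart: large towards dial -x, middle towards (0.5, -0.866), small towards (0.5, 0.866). Between them stand three posts to turn it by. Hub 52 mm wide, 10 mm high, in the middle
- seat_large (a point): where the padlock's origin lies when seated in the large nest: dial frame (-69, 0, 20) mm. Axes as the dial's: -x outwards over the rim, -y to the side dowels. The nest is a raised steel pad as big as the padlock's broad face, x -111 to -69, y -25 to 25 mm, 8 mm high (this point is 12 mm above it), with three dowels beside it. The middle and small nests' pads are 40 x 34 and 30 x 27 mm
- side_dowels (a point): midway between the large nest's two side dowels, at their tops: dial frame (-90, -29, 18) mm. Dark steel dowels 8 mm thick, 24 mm apart along dial x, rising 10 mm above the pad; the padlock's side rests against them at dial y = -25 mm
- end_dowel (a point): top centre of the large nest's end dowel, dial frame (-65, 0, 18) mm; 8 mm thick, rises 10 mm above the pad; the padlock's keyway end rests against it at dial x = -69 mm
- load_point (a point): fixed on the engraver: where seat_large lies when the large nest is clicked in at the loading point, by the steel pointer on the engraver's front. Axes as the engraver's: -x from the dial's axis towards the pointer, z up; indexed, the dial's axes agree with these. The 335 mm column and the raised stylus head (from 130 mm above the table) stand off the dial's axis towards (0.5, -0.866)
- post_a (a point): one of three black round posts for turning the dial, 16 mm thick, 40 mm tall, 115 mm from the axis; this one stands opposite the large nest. The point lies on its axis 25 mm above the dial's top face. The dial turns at about 0.3 Nm and stays where it is left
- post_b (a point): the same, 60 degrees clockwise (seen from above) from the large nest. A sprung roller at the rear of the rim clicks between two rim lobes at each station: it draws the dial in over about the last 2 degrees and holds it there; to enter or leave a station the dial needs about 1.2 Nm in all
- post_c (a point): the same, 60 degrees anticlockwise from the large nest; the point lies on its axis 25 mm above the dial's top face
- padlock_large: the largest of three brass padlocks with closed steel shackles, about 0.35 kg: block body 24 mm thick (its x), 50 mm wide (its y), 42 mm long (its z). Origin in the middle of the keyway end, the end away from the shackle; z points to the shackle. The shackle's rod is 8 mm thick; its two straight legs, 41 mm apart over their outsides, run from z = 42 to 60 mm, its bow tops out at z = 80 mm. At the start it stands on its keyway end in the carton. Both broad faces are alike
- padlock_middle: a smaller padlock of the same make, body 20 x 40 x 34 mm, 65 mm over all, same frame; stands in another cell; leave it
- padlock_small: the smallest padlock, body 16 x 30 x 27 mm, 51 mm over all, same frame; stands in another cell; leave it
- carton: fixed open cardboard carton on the mat, 138 mm (its x) by 66 mm (its y), walls 38 mm high, floor 3 mm thick, three cells 41 x 60 mm side by side along its x. Origin under its middle. Folded-out flaps along both long sides, soft, of no account
- mat: fixed black rubber mat, 320 mm (x) by 460 mm (y), 3 mm thick; origin under its middle. Its part towards the engraver (from 80 mm to 230 mm on the -y side of its middle, nearer the robot than the lock cylinder) is free to lay the padlock down
- cylinder: bystander: a steel euro-profile lock cylinder, 62 mm long (its x), 33 mm wide, 17 mm high, lying on its side on the mat; origin under its barrel
- screwdriver: bystander: a screwdriver 190 mm long along its x, black handle about 25 mm thick, lying on the table; origin under its middle
Things that resemble listed ones, but are neither listed nor needed, are in the scene too. What is shaped like the padlock_large but green or red is not meant.

How it is judged:
By the outcome, as a careful person would: the job done as asked, in the order asked, and still so for the second after the job is handed in, with the robot touching nothing.
It also fails if it takes over 72 s, if anything falls off the work surface, if the arm or the gripper's body presses on something with over 40 N, if the wrist force passes 120 N, or if a joint passes its speed limit or range.

### The arm

A 6-joint arm with a two-finger parallel gripper is mounted at the origin on the work surface. World frame = base frame: x ahead of the robot, y to its left, z up, the work surface at z = 0. Lengths are in m, angles in rad, forces in N, time in s.
With the tool pointing down it reaches from about 0.425 to 1.125 m from the base axis. Payload 14.9 kg.
Tool frame: the origin (TCP) lies at the very end of the fingers, on their centre line; the grasp point (between the pads) lies 19 mm behind it (bot.grip_point_offset is the distance from the TCP to the grasp point, in m); y points along the fingers, z is the direction in which the jaws open and shut, and the axes are right-handed (so a half turn about y gives the same grasp; the last joint's range is limited). The gripper opens to 91 mm and grips with 3 to 60 N. Pads are 32 mm wide; open, the fingers measure 118 mm over their backs; the gripper's body (76 mm by 178 mm) begins 60 mm behind the grasp point.
Start: joints at [-1.35, 0.379, 1.734, -0, 1.028, -0.033], TCP at [0.176, -0.678, 0.214] pointing down, gripper open.
Joint ranges: [-2.77, 2.77], [-0.74, 2.19], [0, 2.66], [-1.06, 4.2], [0.31, 2.87], [-3.08, 3.08]. Speed limits (rad/s): [1.89, 1.89, 2.39, 3.14, 3.14, 3.14].

### API

Orientations are given as [roll, pitch, yaw] about the fixed x, y, z axes, in that order (R = Rz(yaw) Ry(pitch) Rx(roll)).
In Python, from cell import telemetry, viewer, bot, models gives the robot as it stands. The module is installed in compiled form; this text tells all that it offers.
- The arm moves only by the shell command python3 -m inch 'ROWS'. ROWS is JSON, a list of rows, each a list of 3 entries, a list of its own where there are three numbers: the shift along the tool's x, y, z in mm, then the turn about the tool's y in degrees, then the closure, from 0 (fully open) to 1 (shut). A call has 1 to 20 rows; each row is the pose to reach, as a shift and turn from the pose measured when the call began, along the tool's axes at that moment; what a row does not reach only later rows make up. A row lasts 1/8 s, in which the tool goes at most 62.5 mm and 10.7 degrees, less where a joint would pass 70% of its speed; a pose out of reach is approached as far as the arm can. A call with a gripper value outside its range is refused whole. The fingers move at their own pace and stop on an object; the grip force is fixed at half the most. Time passes only in rows, so rows that repeat a pose let the fingers close. It gives the time, the measured TCP pose, the force and the opening at its end, in the units of the state.
- telemetry.get_state(): the state, without advancing time (a new reading comes with each control period).
- viewer.grab_frame(name): name is "side" or "top" or "wrist"; returns (picture, depth): 480x640x3 uint8, red, green, blue; 480x640 float32, m along the optical axis (not along the pixel's ray), 0 where there is no reading.
- viewer.camera_params(name): a dict with "fov_y" (degrees; the focal length in pixels is half the picture's height over the tangent of half this angle, whatever the lens; pixels are square), "cx", "cy" (the principal point, pixels), "rvec" (rotation vector, rad) and "tvec" (3), from world to camera coordinates, as OpenCV has them. Camera axes: x right, y down, z forward; pixel columns grow to the right and rows downward; lengths in m; the calibration is good to about 2 mm. A picture is of the moment at which its call begins: read the wrist's pose just before it. camera_params takes no time and is no camera call; for the wrist camera it gives the pose at the moment of the call.
- bot.sign_off(): hands the job in, once; it reports no verdict.
Trained networks look in the newest picture that a camera, given by its name, has taken for a name from the list of things; names that differ only in an ending like _2 or _b are one class to them, and where a whole thing is asked for, a point or a joint stands for the part that bears it (a point fixed in the world has none). Each returns a list of dicts, best first, with "score" (0 to 1); they miss things now and then, are a little off and sometimes report something else, mostly with a low value. They report only what shows in the picture. A call takes as long as a camera call. They do not tell look-alikes from the thing itself.
- models.outline_of(target, camera): "region" (480x640 bool, what is visible of it) and "box" ([left, top, right, bottom] in pixels, round what is visible of it).
- models.place_of(target, camera): "location" ([row, column] in pixels: a listed point, or the origin of a listed thing).
The state is a dict: "time_s": time; "joint_pos": joint angles; "joint_vel": joint speeds; "joint_efforts": joint torques, N m; "eef_pos": TCP position; "orientation": TCP orientation; "force": force on the tool from outside, world axes, zero at the start; "torque": the same for the moment, N m; "gripper_width": finger opening in m.
Only numpy, scipy, OpenCV 4.12 (cv2) and the standard library are available. Lean on these libraries where they do the work, as an engineer would, in place of code of your own. Each camera call takes 0.05 s, during which the arm holds its last target.

## Working session

There is one attempt and no reset: what is moved stays moved. The work goes in short steps, Python scripts to look and compute and a shell command to move; the robot and the scene stay as the last step left them, time stands still between calls to the robot, and variables do not carry over. Pictures are saved under pics/ and viewed, and the job is handed in when it is done.

```bash
mkdir -p pics; ls
cat > h.py <<'E'
import numpy as np, cv2, json
from cell import telemetry, viewer, bot, models
from scipy.spatial.transform import Rotation as R
def cam(n):
    p=viewer.camera_params(n); f=240/np.tan(np.radians(p["fov_y"])/2)
    Rm=R.from_rotvec(np.array(p["rvec"]).ravel()).as_matrix(); return p,f,Rm,np.array(p["tvec"]).ravel()
def px2w(n,r,c,d,cp=None):
    p,f,Rm,t=cp or cam(n); v=np.array([(c-p["cx"])/f*d,(r-p["cy"])/f*d,d]); return Rm.T@(v-t)
def px2plane(n,r,c,z,cp=None):
    p,f,Rm,t=cp or cam(n); v=Rm.T@np.array([(c-p["cx"])/f,(r-p["cy"])/f,1.]); o=-Rm.T@t
    return o+v*(z-o[2])/v[2]
def w2px(n,w,cp=None):
    p,f,Rm,t=cp or cam(n); v=Rm@np.array(w)+t; return (v[1]/v[2]*f+p["cy"],v[0]/v[2]*f+p["cx"])
def cloud(n,depth,cp=None):
    p,f,Rm,t=cp or cam(n); r,c=np.mgrid[0:480,0:640]
    v=np.stack([(c-p["cx"])/f*depth,(r-p["cy"])/f*depth,depth],-1); return (v-t)@Rm
def save(name,img): cv2.imwrite("pics/"+name,img[...,::-1])
E
python3 - <<'E'
from h import *
for n in ["side","top","wrist"]:
    im,d=viewer.grab_frame(n); save(n+"0.png",im); np.save("/tmp/%s0.npy"%n,d)
    print(n,{k:np.round(v,3).tolist() for k,v in viewer.camera_params(n).items()})
print(telemetry.get_state())
E
```

```text
pics
side {'fov_y': 50.098, 'cx': 318.925, 'cy': 246.07, 'rvec': [0.135, -2.754, 1.373], 'tvec': [0.522, 0.116, 1.002]}
top {'fov_y': 55.997, 'cx': 317.647, 'cy': 243.78, 'rvec': [2.191, -2.195, 0.133], 'tvec': [-0.016, 0.517, 0.874]}
wrist {'fov_y': 65.875, 'cx': 317.19, 'cy': 237.499, 'rvec': [-2.294, 1.774, 0.261], 'tvec': [-0.699, -0.033, 0.391]}
{'time_s': 0.15, 'joint_pos': array([-1.35024957e+00,  3.79277397e-01,  1.73460840e+00,  2.43197920e-05,
        1.02850746e+00, -3.33099734e-02]), 'joint_vel': array([ 1.08879757e-03, -4.59649579e-04, -3.43452347e-03,  1.67477386e-03,
        1.25505351e-04, -5.68465589e-05]), 'joint_efforts': array([ 1.10611665e-03, -7.64108491e+01, -4.34650183e+01,  6.51995558e-02,
        4.10438923e-02, -5.63253320e-05]), 'eef_pos': array([ 0.17572915, -0.67729425,  0.21346536]), 'orientation': array([-1.57159580e+00,  4.74723719e-05, -2.88774850e+00]), 'force': array([ 0.39156926, -0.29473027,  1.0127787 ]), 'torque': array([ 0.00336724,  0.02329237, -0.00560966]), 'gripper_width': 0.09151913401307771}
```

View pics/side0.png

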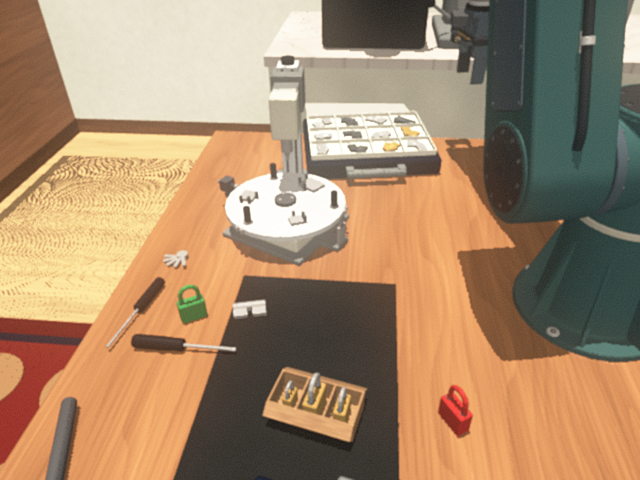

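View pics/top0.png

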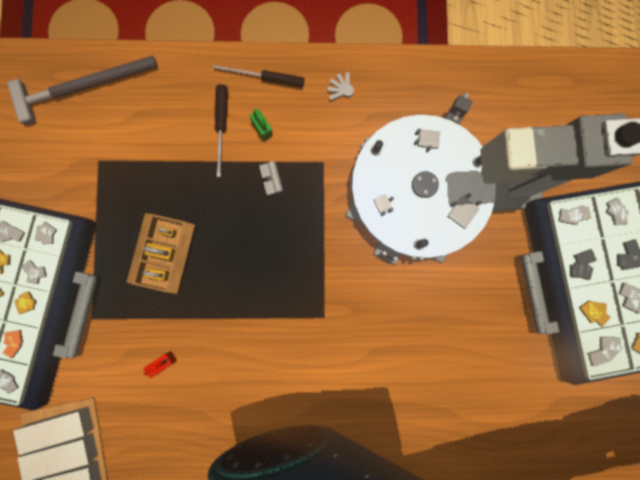

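View pics/wrist0.png

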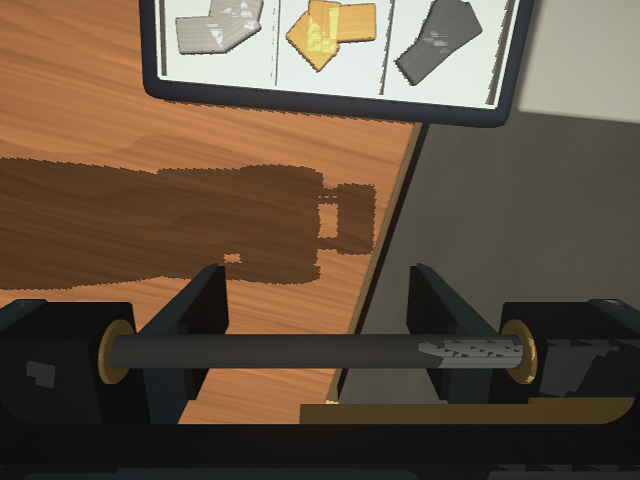

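The side view shows the dial around (287,205) and the carton at (318,400). The top view shows the dial centre at (425,185), the carton at (162,253) and the mat free around (285,260). Next I'll measure these with the networks and depth.

Run:
```python
from h import *
im,d=viewer.grab_frame("top"); cp=cam("top"); np.save("/tmp/topd.npy",d)
P=cloud("top",d,cp)
for t in ["dial","seat_large","side_dowels","end_dowel","load_point","post_a","padlock_large","padlock_middle","padlock_small","carton","mat","cylinder"]:
    for m in models.place_of(t,"top")[:3]:
        r,c=m["location"]; ri,ci=int(round(r)),int(round(c)); print(t,round(m["score"],2),np.round([r,c],1),np.round(P[ri,ci],4))
big=cv2.resize(im[90:280,330:520],None,fx=3.1,fy=3.1,interpolation=cv2.INTER_CUBIC); save("dial1.png",big)
big=cv2.resize(im[200:310,110:210],None,fx=5,fy=5,interpolation=cv2.INTER_CUBIC); save("cart1.png",big)
print(telemetry.get_state()["time_s"])
```

```text
dial 0.9 [182.7 422.8] [ 0.6277 -0.2152  0.0801]
seat_large 0.95 [201.5 456.4] [ 0.5894 -0.2734  0.0916]
side_dowels 0.75 [200.6 474.8] [ 0.5949 -0.317   0.0723]
end_dowel 0.88 [205.4 454.4] [ 0.5846 -0.2712  0.0867]
load_point 0.88 [215.9 412.5] [ 0.5662 -0.1956  0.0687]
load_point 0.46 [156.3 481.6] [ 0.6434 -0.277   0.2097]
load_point 0.46 [251.8 162.4] [0.4974 0.2724 0.0752]
post_a 0.95 [160.2 482.2] [ 0.6377 -0.2782  0.2064]
post_a 0.85 [241.5 421.4] [ 0.5123 -0.1996  0.1146]
post_a 0.79 [141.8 379.5] [ 0.6959 -0.1284  0.114 ]
padlock_large 0.9 [362.6 164.8] [0.2911 0.2707 0.0449]
padlock_large 0.7 [251.1 164.7] [0.5001 0.2707 0.0628]
padlock_large 0.65 [129.3 262.2] [0.7431 0.0932 0.0432]
padlock_middle 0.56 [273.  158.9] [0.4592 0.2842 0.0517]
padlock_small 0.44 [227.9 166.1] [0.5473 0.2793 0.0317]
padlock_small 0.36 [250.6 163.8] [0.4998 0.2711 0.0677]
carton 0.89 [254.1 167.8] [0.4953 0.2688 0.0501]
mat 0.96 [235.9 210.3] [0.5343 0.1992 0.0057]
mat 0.36 [243.4 421.8] [ 0.5105 -0.2015  0.1139]
mat 0.24 [184.7 423.6] [ 0.6233 -0.2163  0.0828]
cylinder 0.57 [255.1 166.6] [0.4934 0.2706 0.05  ]
cylinder 0.55 [176.9 272.5] [0.6527 0.0746 0.0178]
cylinder 0.24 [198.1 475. ] [ 0.6012 -0.3182  0.0698]
0.8
```

View pics/dial1.png

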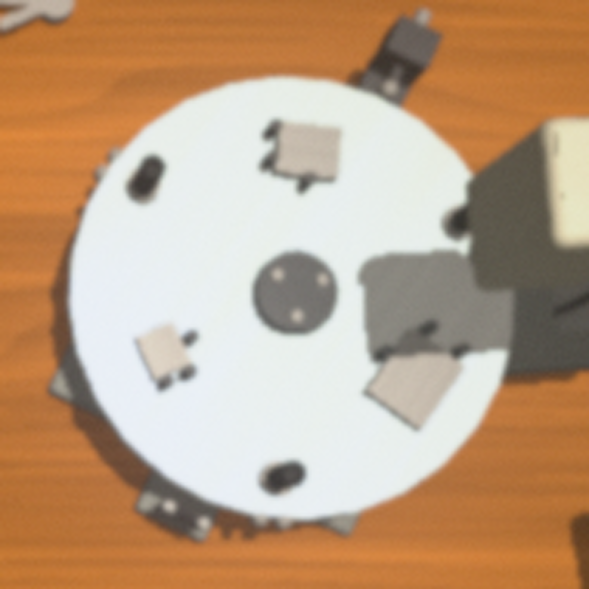

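View pics/cart1.png

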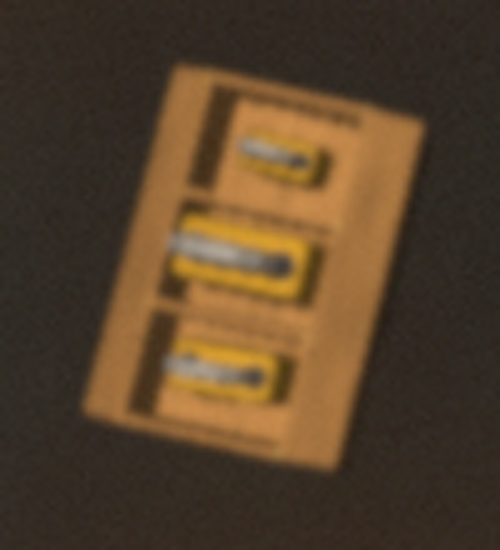

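The top view shows the large pad at lower right of the hub, around pixel (463,214). The pointer sits at lower left, around (388,253), with the roller opposite it. The large padlock is in the middle carton cell, so the dial needs roughly 78° clockwise. Next I'll fit the dial's centre and angles.

Run:
```python
from h import *
d=np.load("/tmp/topd.npy"); cp=cam("top"); P=cloud("top",d,cp)
im=cv2.imread("pics/top0.png")[...,::-1]
# dial: bright white
m=(im.min(-1)>170)&(abs(P[...,2]-.072)<.02); m[:, :340]=0; m[:,510:]=0
m=m.astype(np.uint8); n,l,s,_=cv2.connectedComponentsWithStats(m); k=1+np.argmax(s[1:,4]); m=(l==k)
print("z dial med",np.median(P[m][:,2]))
c,_=cv2.findContours(m.astype(np.uint8),cv2.RETR_EXTERNAL,cv2.CHAIN_APPROX_NONE)
pts=c[0][:,0,:]; W=np.array([px2plane("top",y,x,.072,cp) for x,y in pts])[:,:2]
from scipy.optimize import least_squares
f=least_squares(lambda q:np.hypot(*(W-q[:2]).T)-.140,[.62,-.215],loss="soft_l1",f_scale=.001); C=f.x; print("centre",C, "inlier",np.mean(abs(f.fun)<.002))
f=least_squares(lambda q:np.hypot(*(W-q[:2]).T)-q[2],[.62,-.215,.14],loss="soft_l1",f_scale=.001); print(f.x)
def a(r,c,z):
    w=px2plane("top",r,c,z,cp)[:2]-C; return np.round(np.degrees(np.arctan2(w[1],w[0])),1), np.round(np.hypot(*w)*1e3,1)
print("load",a(215.9,412.5,.092),"seat",a(201.5,456.4,.092),"end",a(205.4,454.4,.09))
for r,c_ in [(241.5,421.4),(141.8,379.5)]: print("post",a(r,c_,.097))
# posts by depth
for lab,(r0,r1,c0,c1) in {"b":(230,255,405,440),"a":(130,160,365,395)}.items():
    s=P[r0:r1,c0:c1].reshape(-1,3); s=s[(s[:,2]>.1)&(s[:,2]<.125)]; print(lab,len(s),s.mean(0),np.degrees(np.arctan2(*(s.mean(0)[:2]-C)[::-1])))
# tall stuff near dial
q=P.reshape(-1,3); q=q[(np.hypot(q[:,0]-C[0],q[:,1]-C[1])<.16)&(q[:,2]>.125)]; print("tall x",q[:,0].min(),q[:,0].max(),"y",q[:,1].min(),q[:,1].max(),"z",q[:,2].min())
for n in ["side"]:
    im,d=viewer.grab_frame("side"); cs=cam("side"); 
    for t,z in [("dial",.072),("load_point",.092),("seat_large",.092),("post_a",.097),("padlock_large",.006),("end_dowel",.09),("side_dowels",.09)]:
        for mm in models.place_of(t,"side")[:3]:
            r,c_=mm["location"]; w=px2plane("side",r,c_,z,cs); print(t,round(mm["score"],2),[int(r),int(c_)],np.round(w,4),np.round(np.degrees(np.arctan2(w[1]-C[1],w[0]-C[0])),1))
    save("sidez.png",cv2.resize(im[150:280,200:380],None,fx=4,fy=4,interpolation=cv2.INTER_CUBIC))
```

```text
z dial med 0.07197840636440463
centre [ 0.62649044 -0.21390606] inlier 0.23471400394477318
[ 0.62634238 -0.21283596  0.13310232]
load (np.float64(160.0), np.float64(67.6)) seat (np.float64(-121.1), np.float64(70.2)) end (np.float64(-127.3), np.float64(71.4))
post (np.float64(175.5), np.float64(112.1))
post (np.float64(48.0), np.float64(112.3))
b 67 [ 0.512171   -0.20516369  0.11040998] 175.62692140252818
a 68 [ 0.69330809 -0.12588769  0.11002272] 52.79667052374173
tall x 0.6002906538597527 0.6664500596647528 y -0.3737934688627647 -0.2754439023134485 z 0.15547238580924566
dial 0.68 [200, 286] [ 0.6236 -0.2227  0.072 ] -108.3
load_point 0.81 [203, 310] [ 0.562  -0.1802  0.092 ] 152.4
seat_large 0.59 [181, 304] [ 0.5864 -0.2763  0.092 ] -122.7
post_a 0.89 [195, 332] [ 0.5159 -0.2124  0.097 ] 179.2
post_a 0.78 [169, 272] [ 0.6716 -0.3188  0.097 ] -66.7
post_a 0.55 [212, 246] [ 0.6933 -0.1272  0.097 ] 52.4
padlock_large 0.9 [420, 449] [0.2908 0.2906 0.006 ] 123.6
padlock_large 0.72 [317, 193] [0.7554 0.1077 0.006 ] 68.1
end_dowel 0.73 [181, 305] [ 0.5856 -0.2803  0.09  ] -121.6
side_dowels 0.73 [176, 302] [ 0.5963 -0.3033  0.09  ] -108.6
```

View pics/sidez.png

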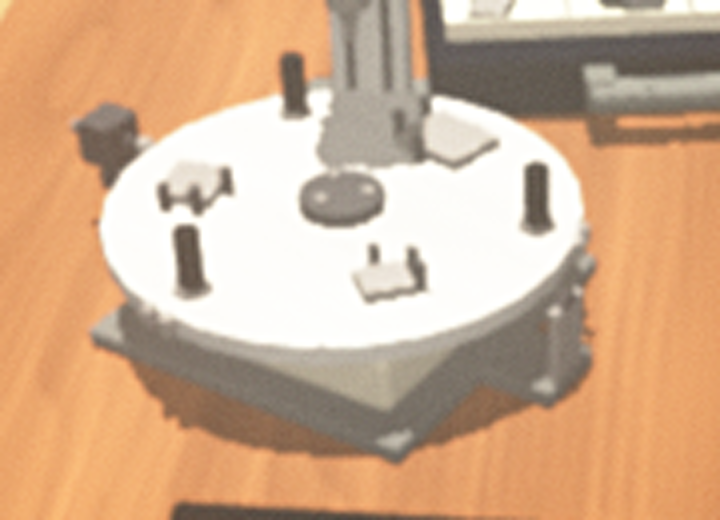

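```bash
cat >> h.py <<'E'
def tool():
    s=telemetry.get_state(); return np.array(s["eef_pos"]), R.from_euler("xyz",s["orientation"]).as_matrix(), s
def delta(target, jawdeg=None):
    """rows values: shift in tool axes mm, turn deg, for TCP target and jaw(z) world angle (mod 180)"""
    p,Rt,s=tool(); sh=Rt.T@(np.array(target)-p)*1e3
    cur=np.degrees(np.arctan2(Rt[1,2],Rt[0,2])); tn=None
    if jawdeg is not None: tn=-((jawdeg-cur+90)%180-90)
    print("shift",np.round(sh,1),"turn",tn and round(tn,1),"jaw now",round(cur,1),"q6deg",round(np.degrees(s["joint_pos"][5]),1),"q1",round(np.degrees(s["joint_pos"][0]),1))
E
python3 - <<'E'
from h import *
p,Rt,s=tool(); q,f,Rm,t=cam("wrist"); o=-Rm.T@t
print("cam in tool mm",Rt.T@(o-p)*1e3, "optical axis in tool",Rt.T@Rm[2], "f",f, "imgx in tool",Rt.T@Rm[0])
# target: camera above between front of dial; jaw dir e.g. radial
for jaw in (63,153): delta([.60,-.17,.30],jaw)
E
```

```text
cam in tool mm [ -81.49243109 -170.66022096   -1.05660873] optical axis in tool [2.87053247e-01 9.57914418e-01 6.33081748e-04] f 370.4494575517013 imgx in tool [-5.01036397e-04 -5.10752790e-04  9.99999744e-01]
shift [-538.1  -86.1 -384.8] turn 41.5 jaw now -75.5 q6deg -1.9 q1 -77.4
shift [-538.1  -86.1 -384.8] turn -48.5 jaw now -75.5 q6deg -1.9 q1 -77.4
```

```bash
python3 -m inch '[[[-60,-120,-30],-10,0],[[-110,-186,-70],-20,0],[[-160,-186,-100],-31,0],[[-210,-186,-135],-42,0],[[-260,-186,-165],-52,0],[[-310,-186,-200],-63,0],[[-360,-186,-230],-74,0],[[-410,-186,-262],-84,0],[[-460,-186,-293],-95,0],[[-510,-186,-325],-105,0],[[-550,-186,-350],-116,0],[[-550,-186,-350],-126,0],[[-550,-186,-350],-137,0],[[-550,-186,-350],-148,0],[[-550,-186,-350],-158,0],[[-550,-186,-350],-161,0],[[-550,-186,-350],-161,0]]'
python3 - <<'E'
from h import *
cw=cam("wrist"); im,d=viewer.grab_frame("wrist"); save("w1.png",im); np.save("/tmp/w1d.npy",d)
import pickle; pickle.dump(cw,open("/tmp/w1c.pkl","wb"))
print(telemetry.get_state()["joint_pos"])
E
```

```text
time_s: 3.32
eef_pos: [0.6202, -0.2007, 0.4]
orientation: [-1.571, -0.0, -0.078]
force: [-1.0, 0.3, -0.5]
gripper_width: 0.0913
[-3.48713777e-01  1.42590745e-01  1.68701530e+00 -3.93615132e-06
  1.31194522e+00 -1.84032594e+00]
```

View pics/w1.png

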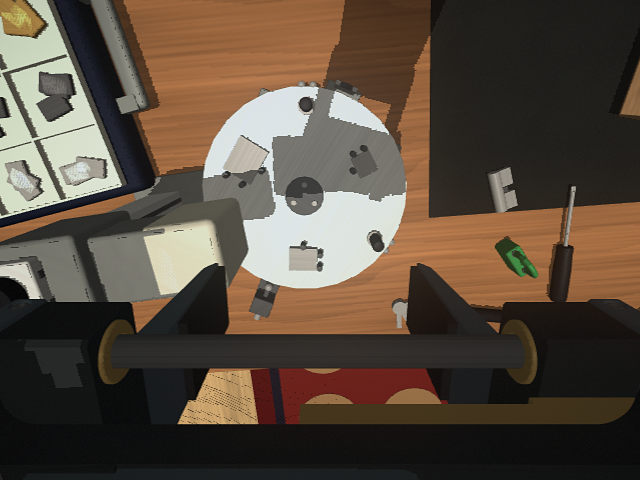

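The wrist view shows the whole dial: hub (305,195), large pad (245,157), post_b (306,104), pointer (345,88) and roller (262,300). I'll fit it by depth.

```bash
cat > fit.py <<'E'
from h import *
import pickle
from scipy.optimize import least_squares
def fitdial(im,d,cw,name=None):
    P=cloud("wrist",d,cw); r,c=np.mgrid[0:480,0:640]
    near=np.hypot(P[...,0]-.626,P[...,1]+.214)<.2
    m=near&(abs(P[...,2]-.072)<.009)&(d>0)&(r<295)
    m=cv2.morphologyEx(m.astype(np.uint8),cv2.MORPH_OPEN,np.ones((3,3)))
    # include interior holes
    cs,_=cv2.findContours(m,cv2.RETR_EXTERNAL,cv2.CHAIN_APPROX_NONE); k=max(cs,key=cv2.contourArea)
    W=np.array([px2plane("wrist",y,x,.072,cw) for x,y in k[:,0,:]])[:,:2]
    f=least_squares(lambda q:np.hypot(*(W-q[:2]).T)-.1395,[.626,-.214],loss="soft_l1",f_scale=.0007)
    g=least_squares(lambda q:np.hypot(*(W-q[:2]).T)-q[2],[.626,-.214,.14],loss="soft_l1",f_scale=.0007)
    print("C",f.x,np.mean(abs(f.fun)<.002),"free",g.x,"zmed",np.median(P[m>0][:,2]))
    return f.x,P
E
python3 - <<'E'
from fit import *
im=cv2.imread("pics/w1.png")[...,::-1]; d=np.load("/tmp/w1d.npy"); cw=pickle.load(open("/tmp/w1c.pkl","rb"))
C,P=fitdial(im,d,cw)
ang=lambda w:(np.round(np.degrees(np.arctan2(w[1]-C[1],w[0]-C[0])),1),np.round(1e3*np.hypot(*(w[:2]-C)),1))
# objects above dial
M=(np.hypot(P[...,0]-C[0],P[...,1]-C[1])<.14)&(P[...,2]>.1)&(P[...,2]<.12)&(np.mgrid[0:480,0:640][0]<290)
n,l,s,ce=cv2.connectedComponentsWithStats(M.astype(np.uint8))
for i in range(1,n):
    if s[i,4]>15: q=P[l==i]; q=q[q[:,2]>.108]; print("post",s[i,4],ce[i].round(),q.mean(0).round(4) if len(q) else 0,ang(q.mean(0)) if len(q) else 0)
for t,z in [("dial",.072),("seat_large",.092),("load_point",.092),("side_dowels",.09),("end_dowel",.09),("post_a",.097)]:
    for m in models.place_of(t,"wrist")[:3]:
        r,c=m["location"]; w=px2plane("wrist",r,c,z,cw); print(t,round(m["score"],2),[int(r),int(c)],w.round(4),ang(w))
save("w1z.png",cv2.resize(im[70:320,190:420],None,fx=2.4,fy=2.4,interpolation=cv2.INTER_CUBIC))
E
```

```text
C [ 0.62643181 -0.21701162] 0.2979942693409742 free [ 0.62626538 -0.21727494  0.1371413 ] zmed 0.07208314254480977
post 150 [306. 104.] [ 0.5126 -0.205   0.1114] (np.float64(174.0), np.float64(114.4))
post 135 [378. 245.] [ 0.694  -0.1254  0.1116] (np.float64(53.6), np.float64(113.8))
dial 0.77 [195, 305] [ 0.6272 -0.2161  0.072 ] (np.float64(52.2), np.float64(1.2))
seat_large 0.81 [173, 259] [ 0.5905 -0.2712  0.092 ] (np.float64(-123.5), np.float64(65.1))
load_point 0.62 [145, 323] [ 0.5627 -0.1872  0.092 ] (np.float64(154.9), np.float64(70.4))
side_dowels 0.64 [181, 232] [ 0.5989 -0.3088  0.09  ] (np.float64(-106.7), np.float64(95.9))
end_dowel 0.95 [170, 257] [ 0.5873 -0.2744  0.09  ] (np.float64(-124.3), np.float64(69.4))
post_a 0.88 [243, 374] [ 0.6954 -0.1279  0.097 ] (np.float64(52.3), np.float64(112.7))
post_a 0.83 [106, 304] [ 0.5148 -0.2064  0.097 ] (np.float64(174.6), np.float64(112.1))
```

View pics/w1z.png

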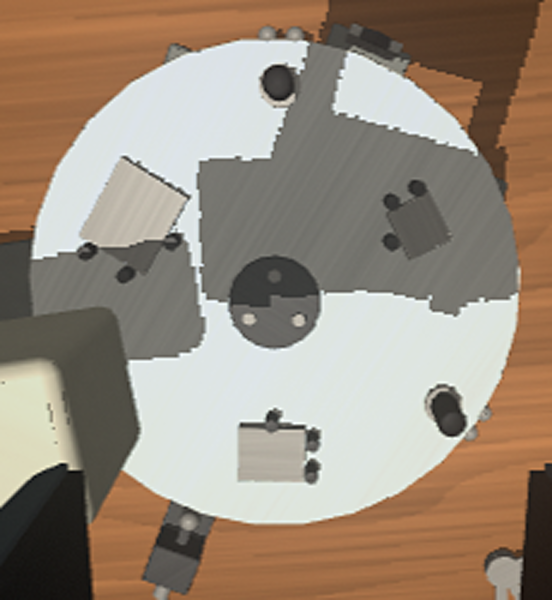

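Run:
```python
from fit import *
im=cv2.imread("pics/w1.png")[...,::-1]; d=np.load("/tmp/w1d.npy"); cw=pickle.load(open("/tmp/w1c.pkl","rb"))
C=np.array([.6265,-.2168]); P=cloud("wrist",d,cw)
rad=np.hypot(P[...,0]-C[0],P[...,1]-C[1])*1e3; an=np.degrees(np.arctan2(P[...,1]-C[1],P[...,0]-C[0]))
M=(rad>139)&(rad<200)&(P[...,2]>.02)&(P[...,2]<.12)&(np.mgrid[0:480,0:640][0]<330)&(np.mgrid[0:480,0:640][1]>250)
n,l,s,ce=cv2.connectedComponentsWithStats(M.astype(np.uint8))
for i in range(1,n):
    if s[i,4]>8:
        a=an[l==i]%360; r=rad[l==i]; z=P[l==i][:,2]; print(s[i],"ang",a.min().round(1),a.max().round(1),a.mean().round(1),"r",r.min().round(),r.max().round(),"z",z.min().round(3),z.max().round(3))
cv2.imwrite("pics/ptr.png",cv2.resize(im[75:115,250:400][...,::-1],None,fx=5,fy=5,interpolation=cv2.INTER_CUBIC))
cv2.imwrite("pics/rol.png",cv2.resize(im[230:330,240:400][...,::-1],None,fx=5,fy=5,interpolation=cv2.INTER_CUBIC))
```

```text
[298  81   8   4  26] ang 175.1 178.6 177.0 r 139.0 143.0 z 0.069 0.074
[309  81   8   5  27] ang 169.4 173.0 171.0 r 139.0 144.0 z 0.069 0.074
[334  80  24  15 193] ang 148.6 160.0 154.3 r 146.0 152.0 z 0.021 0.068
[391 239   4   7  16] ang 54.7 58.2 56.6 r 139.0 143.0 z 0.069 0.073
[384 248   5   6  15] ang 48.5 52.2 50.5 r 139.0 144.0 z 0.07 0.074
[251 278  29  40 709] ang 328.0 339.4 333.7 r 139.0 200.0 z 0.049 0.084
```

View pics/ptr.png

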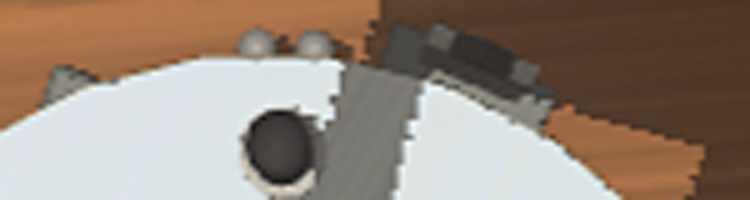

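View pics/rol.png

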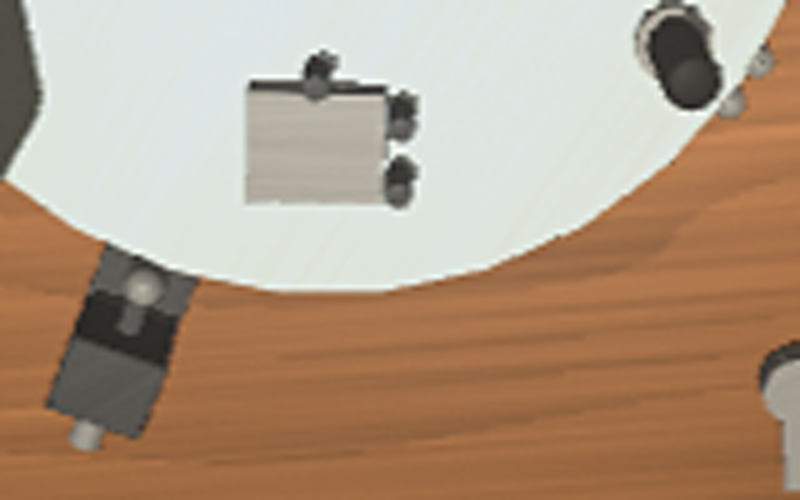

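Run:
```python
from h import *
delta([.5122,-.2046,.16],84)
delta([.5122,-.2046,.088],84)
```

```text
shift [-107.4  239.9  -12.3] turn 1.5 jaw now 85.5 q6deg -105.5 q1 -20.0
shift [-107.4  311.9  -12.3] turn 1.5 jaw now 85.5 q6deg -105.5 q1 -20.0
```

```bash
python3 -m inch '[[[-50,40,-6],1.5,0.7],[[-90,80,-12],1.5,0.7],[[-107,130,-12],1.5,0.7],[[-107,185,-12],1.5,0.7],[[-107,230,-12],1.5,0.7],[[-107,232,-12],1.5,0.7]]'
python3 - <<'E'
from h import *
cw=cam("wrist"); im,d=viewer.grab_frame("wrist"); save("w2.png",im)
C=np.array([.6265,-.2168]); P=cloud("wrist",d,cw)
M=(abs(P[...,0]-.512)<.03)&(abs(P[...,1]+.205)<.03)&(P[...,2]>.105)&(P[...,2]<.12)
s=P[M]; print(len(s), s.mean(0) if len(s) else 0)
delta([.5122,-.2046,.088],84)
E
```

```text
time_s: 4.42
eef_pos: [0.511, -0.2036, 0.1655]
orientation: [-1.569, 0.005, -0.105]
force: [0.4, -0.5, 0.4]
gripper_width: 0.0343
465 [ 0.51076055 -0.20509602  0.11104755]
shift [ 0.2 79.5 -0.5] turn 0.0 jaw now 84.0 q6deg -108.2 q1 -24.2
```

View pics/w2.png

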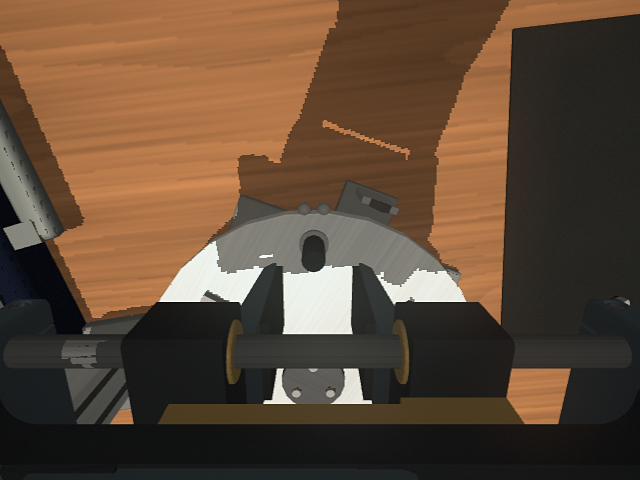

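The post (313,250) lies midway between the fingers, so I'll descend around it.

```bash
python3 -m inch '[[[0,40,-0.5],0,0.74],[[0,78,-0.5],0,0.76],[[0,78,-0.5],0,0.76],[[0,78,-0.5],0,0.76]]'
python3 - <<'E'
from h import *
C=np.array([.6265,-.2168]); p,Rt,s=tool(); print(p,s["force"],s["gripper_width"])
cur=np.degrees(np.arctan2(Rt[1,2],Rt[0,2]))
for th in [173.9,168,160,152,144,136,128,120,112,104,98,95,94,93.5,93,92]:
    q=np.r_[C+.115*np.array([np.cos(np.radians(th)),np.sin(np.radians(th))]),.088]
    print(th,np.round(Rt.T@(q-p)*1e3,1),round(cur-(th-90),1))
E
```

```text
time_s: 4.97
eef_pos: [0.5135, -0.2052, 0.092]
orientation: [-1.571, -0.001, -0.105]
force: [0.4, -0.3, 0.9]
gripper_width: 0.0219
[ 0.5135256  -0.20517965  0.09195486] [ 0.42627033 -0.25066032  0.88462211] 0.021900690936784702
173.9 [-1.4  4.   0.5] 0.1
168 [-0.8  4.  12.3] 6.0
160 [ 2.   4.  28.1] 14.0
152 [ 6.9  4.  43.3] 22.0
144 [14.   4.  57.8] 30.0
136 [23.   4.  71.1] 38.0
128 [33.7  4.  83. ] 46.0
120 [46.   4.  93.3] 54.0
112 [ 59.6   4.  101.8] 62.0
104 [ 74.3   4.  108.3] 70.0
98 [ 85.8   4.  111.8] 76.0
95 [ 91.6   4.  113.1] 79.0
94 [ 93.6   4.  113.5] 80.0
93.5 [ 94.6   4.  113.7] 80.5
93 [ 95.6   4.  113.8] 81.0
92 [ 97.6   4.  114.1] 82.0
```

```bash
python3 -m inch '[[[-1,4,6],3,0.76],[[-1,4,12],6,0.76],[[0,4,20],10,0.76],[[2,4,28],14,0.76],[[4,4,36],18,0.76],[[7,4,43],22,0.76],[[10,4,51],26,0.76],[[14,4,58],30,0.76],[[18,4,65],34,0.76],[[23,4,71],38,0.76],[[28,4,77],42,0.76],[[34,4,83],46,0.76],[[40,4,88],50,0.76],[[46,4,93],54,0.76],[[53,4,98],58,0.76],[[60,4,102],62,0.76],[[67,4,105],66,0.76],[[74,4,108],70,0.76],[[82,4,111],74,0.76],[[82,4,111],74,0.76]]'
python3 - <<'E'
from h import *
C=np.array([.6265,-.2168]); p,Rt,s=tool(); print(p,s["force"],s["gripper_width"],"tool theta",np.degrees(np.arctan2(p[1]-C[1],p[0]-C[0])),np.hypot(*(p[:2]-C)))
im,d=viewer.grab_frame("top"); save("t2.png",cv2.resize(im[90:280,330:520],None,fx=3.1,fy=3.1,interpolation=cv2.INTER_CUBIC))
cur=np.degrees(np.arctan2(Rt[1,2],Rt[0,2]))
for th in [98,97,96,95,94,93.5,93,92,91]:
    q=np.r_[C+.115*np.array([np.cos(np.radians(th)),np.sin(np.radians(th))]),.088]
    print(th,np.round(Rt.T@(q-p)*1e3,1),round(cur-(th-90),1))
E
```

```text
time_s: 7.48
eef_pos: [0.6083, -0.1036, 0.0903]
orientation: [-1.567, -0.001, -1.396]
force: [-0.4, 0.5, -0.2]
gripper_width: 0.0219
[ 0.60829251 -0.10355564  0.09031561] [-0.36664827  0.51346986 -0.19153461] 0.021887877879523114 tool theta 99.13387983862022 0.11469872300178703
98 [-0.2  2.3  2.3] 2.0
97 [-0.2  2.3  4.3] 3.0
96 [-0.   2.3  6.3] 4.0
95 [0.1 2.3 8.3] 5.0
94 [ 0.3  2.4 10.3] 6.0
93.5 [ 0.4  2.4 11.3] 6.5
93 [ 0.5  2.4 12.3] 7.0
92 [ 0.8  2.4 14.3] 8.0
91 [ 1.1  2.4 16.2] 9.0
```

View pics/t2.png

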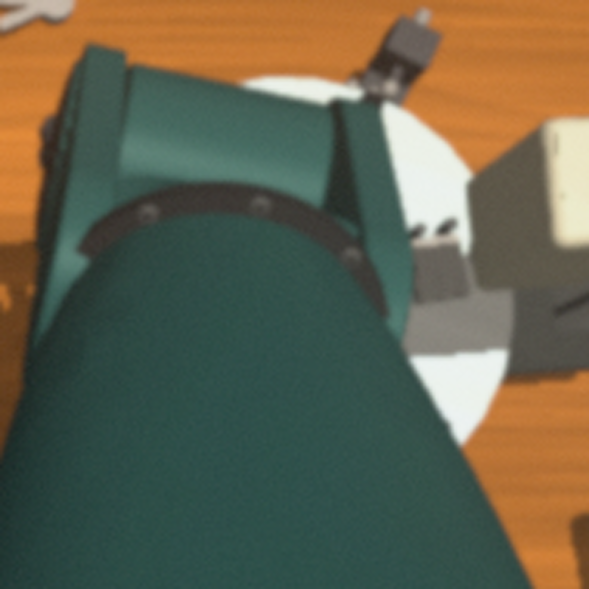

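```bash
python3 -m inch '[[[0,1,2.3],2,0.76],[[0,1,4.3],3,0.76],[[0,1,6.3],4,0.76],[[0,1,8.3],5,0.76],[[0,1,9.3],5.5,0.76],[[0,1,10.3],6,0.76],[[0,1,11.3],6.5,0.76],[[0,1,12.3],7,0.76],[[0,1,12.3],7,0.76],[[0,1,12.3],7,0.76]]'
python3 - <<'E'
from h import *
C=np.array([.6265,-.2168]); p,Rt,s=tool(); print(s["force"],s["gripper_width"],"tool theta",np.degrees(np.arctan2(p[1]-C[1],p[0]-C[0])))
im,d=viewer.grab_frame("wrist"); save("w3.png",im)
im,d=viewer.grab_frame("side"); save("s3.png",cv2.resize(im[130:290,200:400],None,fx=3.5,fy=3.5,interpolation=cv2.INTER_CUBIC))
E
```

```text
time_s: 8.78
eef_pos: [0.6195, -0.1016, 0.0891]
orientation: [-1.569, -0.001, -1.517]
force: [-3.8, -3.9, 2.2]
gripper_width: 0.0217
[-3.75286054 -3.92441221  2.18337364] 0.021670940011962653 tool theta 93.49796512530591
```

View pics/w3.png

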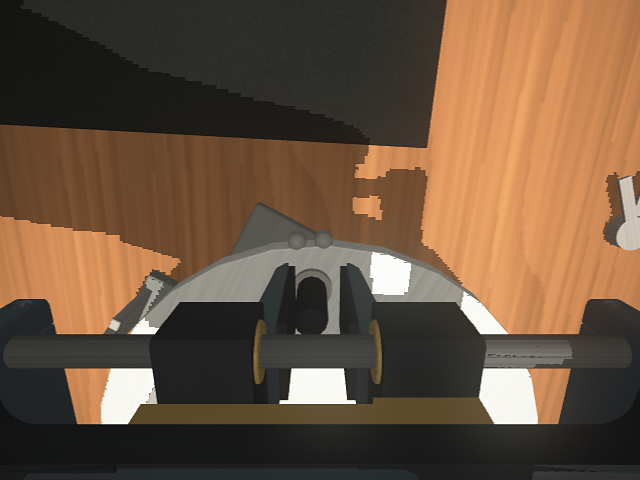

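View pics/s3.png

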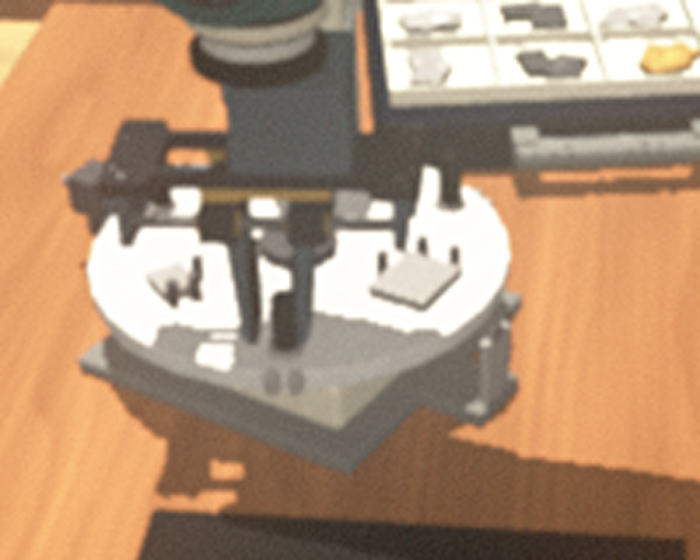

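```bash
cat >> fit.py <<'E'
def lobes(lo,hi,C=np.array([.6265,-.2168])):
    cw=cam("wrist"); im,d=viewer.grab_frame("wrist"); P=cloud("wrist",d,cw)
    rad=np.hypot(P[...,0]-C[0],P[...,1]-C[1])*1e3; an=np.degrees(np.arctan2(P[...,1]-C[1],P[...,0]-C[0]))
    M=(rad>139.7)&(rad<147)&(P[...,2]>.066)&(P[...,2]<.08)&(an%360>lo)&(an%360<hi)&(np.mgrid[0:480,0:640][0]<400)
    n,l,s,ce=cv2.connectedComponentsWithStats(M.astype(np.uint8))
    for i in range(1,n):
        if s[i,4]>8: print("lobe",s[i,4],ce[i].round(),"ang",(an[l==i]%360).mean().round(2),rad[l==i].max().round(1))
    return im,d,P,cw
E
python3 - <<'E'
from fit import *
lobes(70,110)
E
```

```text
lobe 147 [323. 237.] ang 92.19 143.8
lobe 144 [296. 238.] ang 98.03 143.9
```

```bash
python3 -m inch '[[[0,0,1],0.5,0.76],[[0,0,2],1,0.76],[[0,0,3],1.5,0.76],[[0,0,3],1.5,0.76]]'
python3 - <<'E'
from fit import *
lobes(70,110); print(tool()[2]["force"])
E
```

```text
time_s: 9.43
eef_pos: [0.622, -0.1015, 0.0891]
orientation: [-1.57, -0.001, -1.543]
force: [-8.2, -3.9, 3.1]
gripper_width: 0.0219
lobe 150 [296. 238.] ang 96.77 143.9
lobe 147 [323. 237.] ang 90.98 143.7
[-6.3239903  -2.66570545  3.62207463]
```

```bash
python3 -m inch '[[[0,0,-1.5],0,0.76],[[0,0,-3],0,0.76],[[0,0,-3],0,0.76]]'
python3 - <<'E'
from fit import *
lobes(70,110); print(tool()[2]["force"])
E
```

```text
time_s: 9.85
eef_pos: [0.6192, -0.1014, 0.0892]
orientation: [-1.569, -0.001, -1.543]
force: [-0.5, 0.3, 0.2]
gripper_width: 0.0216
lobe 144 [328. 237.] ang 91.03 143.7
lobe 141 [301. 238.] ang 96.84 143.7
[-0.09924028  1.24683572 -1.06101496]
```

```bash
python3 -m inch '[[[0,-50,-0.5],0,0.7],[[10,-110,10],0,0.5],[[40,-172,25],0,0.3],[[80,-234,40],0,0],[[100,-290,40],0,0],[[100,-310,40],0,0],[[100,-310,40],0,0]]'
python3 - <<'E'
from fit import *
im,d,P,cw=lobes(70,110); save("w4.png",im); np.save("/tmp/w4d.npy",d); pickle.dump(cw,open("/tmp/w4c.pkl","wb"))
C=np.array([.6265,-.2168])
M=(np.hypot(P[...,0]-C[0],P[...,1]-C[1])<.14)&(P[...,2]>.1)&(P[...,2]<.12)&(np.mgrid[0:480,0:640][0]<300)
n,l,s,ce=cv2.connectedComponentsWithStats(M.astype(np.uint8))
for i in range(1,n):
    if s[i,4]>15: q=P[l==i]; q=q[q[:,2]>.108].mean(0); print("post",ce[i].round(),q.round(4),np.degrees(np.arctan2(*(q[:2]-C)[::-1])).round(1),np.hypot(*(q[:2]-C)).round(4))
fitdial(im,d,cw)
E
```

```text
time_s: 10.78
eef_pos: [0.6625, -0.2009, 0.4027]
orientation: [-1.564, -0.003, -1.544]
force: [0.1, 0.4, -0.4]
gripper_width: 0.0846
lobe 14 [277.  90.] ang 96.57 143.4
lobe 18 [288.  89.] ang 90.57 142.8
post [282. 112.] [ 0.6196 -0.1037  0.1113] 93.5 0.1133
post [366. 245.] [ 0.7302 -0.2678  0.1111] -26.2 0.1156
post [216. 251.] [ 0.5325 -0.2816  0.1112] -145.4 0.1142
C [ 0.62904563 -0.21621778] 0.26572528883183566 free [ 0.62781329 -0.21651901  0.1366299 ] zmed 0.07192863477275081
```

View pics/w4.png

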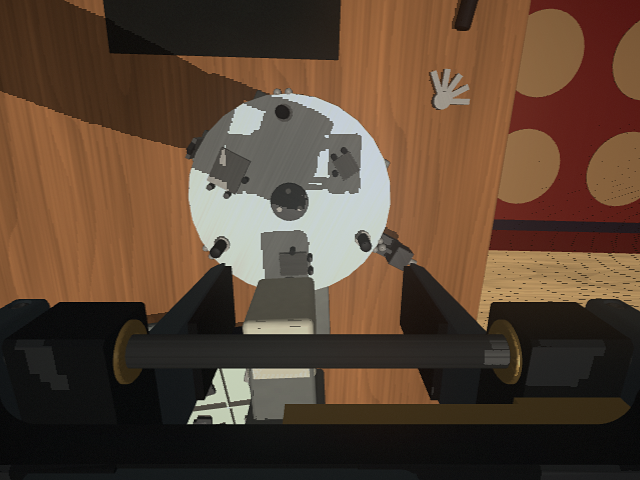

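Run:
```python
from h import *
im=cv2.imread("pics/w4.png")[...,::-1]
a=cv2.resize(im[205:275,345:425],None,fx=7,fy=7,interpolation=cv2.INTER_CUBIC)
save("rol2.png",a)
```

```text
(no output)
```

View pics/rol2.png

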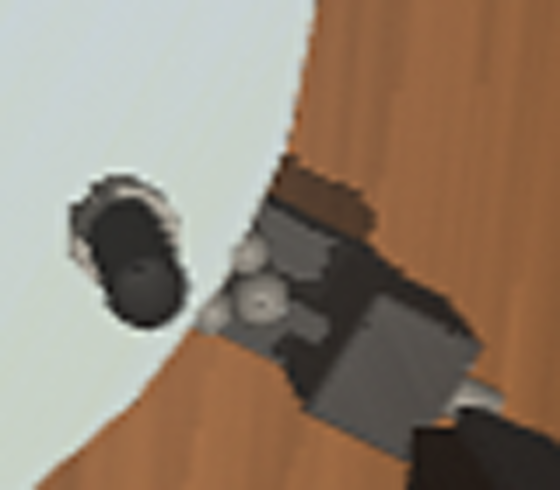

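The roller (262,297 in the crop) sits between the two rim lobes, so the dial is clicked in. Next is the carton.

Run:
```python
from h import *
delta([.52,.265,.25],75)
```

```text
shift [-469.2  149.1 -129.5] turn -73.4 jaw now 1.6 q6deg -20.3 q1 -18.8
```

```bash
python3 -m inch '[[[-55,0,-15],-10,0],[[-110,10,-30],-20,0],[[-170,30,-47],-30,0],[[-230,60,-63],-40,0],[[-290,90,-80],-50,0],[[-350,120,-97],-60,0],[[-410,149,-113],-70,0],[[-469,149,-129],-73.4,0],[[-469,149,-129],-73.4,0],[[-469,149,-129],-73.4,0]]'
python3 - <<'E'
from h import *
import pickle
cw=cam("wrist"); im,d=viewer.grab_frame("wrist"); save("w5.png",im); np.save("/tmp/w5d.npy",d); pickle.dump(cw,open("/tmp/w5c.pkl","wb"))
for t in ["padlock_large","padlock_middle","carton"]:
    for m in models.place_of(t,"wrist")[:3]:
        r,c=m["location"]; print(t,round(m["score"],2),[int(r),int(c)],px2plane("wrist",r,c,.006,cw).round(4))
P=cloud("wrist",d,cw)
M=(P[...,2]>.06)&(P[...,2]<.12)&(abs(P[...,0]-.5)<.1)&(abs(P[...,1]-.27)<.1)&(np.mgrid[0:480,0:640][0]<400)
n,l,s,ce=cv2.connectedComponentsWithStats(M.astype(np.uint8))
for i in range(1,n):
    if s[i,4]>20: q=P[l==i]; print(s[i],q[:,2].max().round(4),q.mean(0).round(4),np.ptp(q,axis=0).round(4))
E
```

```text
time_s: 12.08
eef_pos: [0.5189, 0.266, 0.2483]
orientation: [-1.573, -0.002, -0.26]
force: [0.0, -0.3, -0.2]
gripper_width: 0.0915
padlock_large 0.93 [399, 247] [0.7557 0.1066 0.006 ]
padlock_large 0.68 [181, 331] [0.5008 0.2874 0.006 ]
padlock_middle 0.79 [140, 329] [0.4583 0.2965 0.006 ]
carton 0.85 [175, 334] [0.4961 0.2924 0.006 ]
[319 138  32   9 215] 0.0711 [0.4578 0.2992 0.067 ] [0.0099 0.0289 0.0109]
[317 185  43  13 373] 0.0873 [0.5005 0.2909 0.0802] [0.014  0.0395 0.0259]
```

View pics/w5.png

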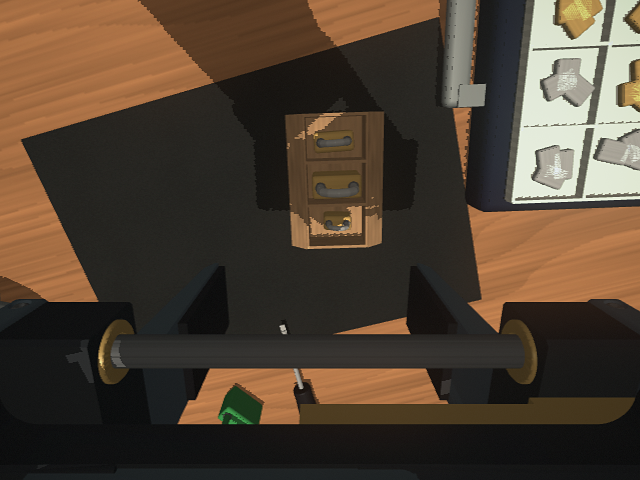

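The large padlock shows at (337,187) in the wrist view, with its shackle top measured at 87 mm against 86 expected. I'll get its yaw and centre next.

Run:
```python
from h import *
import pickle
im=cv2.imread("pics/w5.png")[...,::-1]; d=np.load("/tmp/w5d.npy"); cw=pickle.load(open("/tmp/w5c.pkl","rb")); P=cloud("wrist",d,cw)
save("w5z.png",cv2.resize(im[100:260,270:400],None,fx=4.5,fy=4.5,interpolation=cv2.INTER_CUBIC))
reg=np.zeros((480,640),bool); reg[160:205,305:370]=1
for lo,hi in [(.066,.095),(.078,.095),(.043,.053)]:
    q=P[reg&(P[...,2]>lo)&(P[...,2]<hi)][:,:2]; c=q.mean(0)
    rect=cv2.minAreaRect((q*1e4).astype(np.float32)); 
    u,s,v=np.linalg.svd(q-c); a=np.degrees(np.arctan2(v[0,1],v[0,0]))%180
    pr=(q-c)@v.T; print(lo,len(q),c.round(4),"ang",a.round(1),"ext",np.ptp(pr,axis=0).round(4),"mid",(c+((pr.max(0)+pr.min(0))/2)@v).round(4),"rect",rect)
delta([.5005,.2909,.060],75)
```

```text
0.066 360 [0.5006 0.2909] ang 77.7 ext [0.0403 0.008 ] mid [0.5014 0.2917] rect ((5013.99462890625, 2916.918701171875), (402.51513671875, 80.18536376953125), 77.474853515625)
0.078 275 [0.5009 0.2915] ang 78.0 ext [0.0315 0.0079] mid [0.5013 0.2911] rect ((5012.81787109375, 2910.87841796875), (315.07745361328125, 78.81221771240234), 78.2375717163086)
0.043 782 [0.4981 0.2918] ang 78.4 ext [0.0649 0.0417] mid [0.499  0.2918] rect ((4940.755859375, 2926.478271484375), (575.3673095703125, 441.0580139160156), 66.91453552246094)
shift [-27.1 189.6  21. ] turn -0.1 jaw now 74.9 q6deg -50.1 q1 24.7
```

View pics/w5z.png

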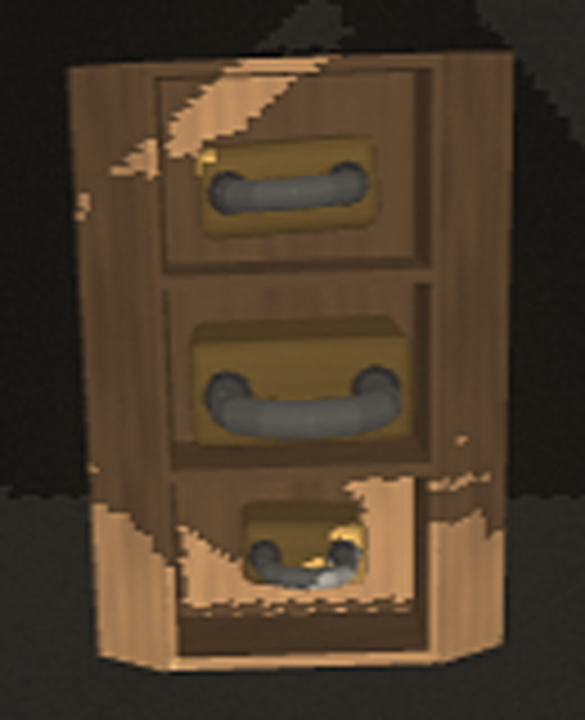

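Run:
```python
from h import *
delta([.501,.2913,.052],78)
```

```text
shift [-26.7 197.6  21.5] turn -3.1 jaw now 74.9 q6deg -50.1 q1 24.7
```

```bash
python3 -m inch '[[[-26,40,21],-3,0],[[-26.7,95,21.5],-3.1,0],[[-26.7,150,21.5],-3.1,0.2],[[-26.7,185,21.5],-3.1,0.3],[[-26.7,195,21.5],-3.1,0.3],[[-26.7,197.6,21.5],-3.1,0.3],[[-26.7,197.6,21.5],-3.1,0.3]]'
python3 - <<'E'
from h import *
delta([.501,.2913,.052],78)
im,d=viewer.grab_frame("wrist"); save("w6.png",im)
E
```

```text
time_s: 13.15
eef_pos: [0.5019, 0.2915, 0.0534]
orientation: [-1.571, -0.005, -0.21]
force: [-0.0, 0.2, 0.2]
gripper_width: 0.0637
shift [-0.9  1.4 -0.4] turn -0.0 jaw now 78.0 q6deg -49.9 q1 27.9
```

View pics/w6.png

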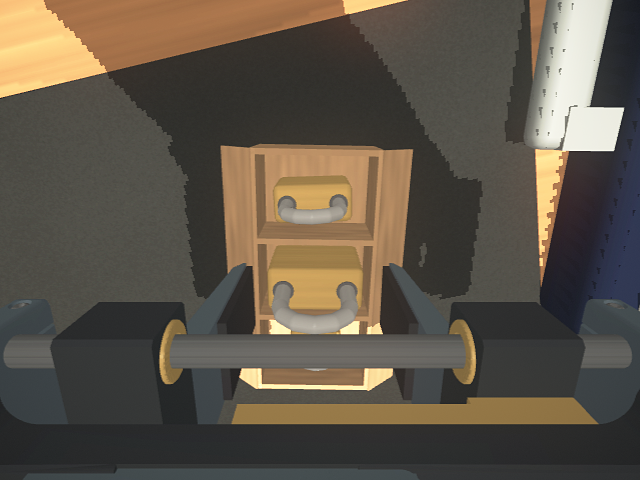

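The shackle legs, around (315,300), lie midway between the fingers. I'll close on them.

```bash
python3 -m inch '[[[-0.9,0.5,-0.4],0,0.6],[[-0.9,0.5,-0.4],0,0.8],[[-0.9,0.5,-0.4],0,0.8],[[-0.9,0.5,-0.4],0,0.8],[[-0.9,0.5,-0.4],0,0.8]]'
python3 -m inch '[[[0,-10,0],0,0.8],[[0,-40,0],0,0.8],[[0,-80,0],0,0.8],[[0,-100,0],0,0.8],[[0,-100,0],0,0.8]]'
python3 - <<'E'
from h import *
im,d=viewer.grab_frame("wrist"); save("w7.png",im)
im,d=viewer.grab_frame("side"); save("s7.png",cv2.resize(im[300:450,230:400],None,fx=4,fy=4))
E
```

```text
time_s: 13.82
eef_pos: [0.5011, 0.2913, 0.0533]
orientation: [-1.571, -0.005, -0.209]
force: [-1.8, -3.4, 6.9]
gripper_width: 0.0397
time_s: 14.45
eef_pos: [0.5011, 0.2917, 0.1543]
orientation: [-1.569, -0.007, -0.209]
force: [0.3, 0.0, -4.0]
gripper_width: 0.04
```

View pics/w7.png

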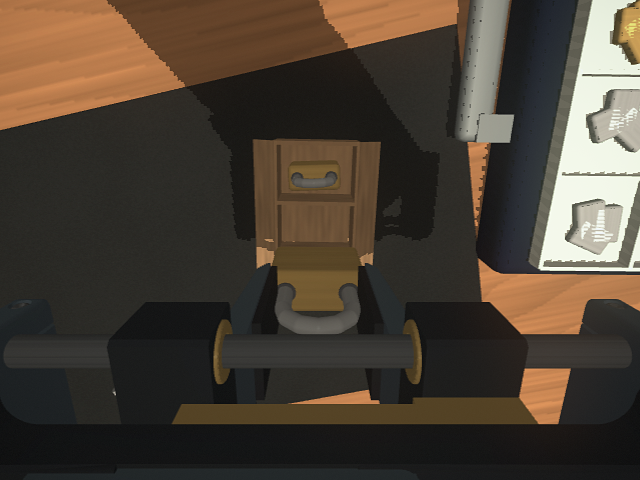

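View pics/s7.png

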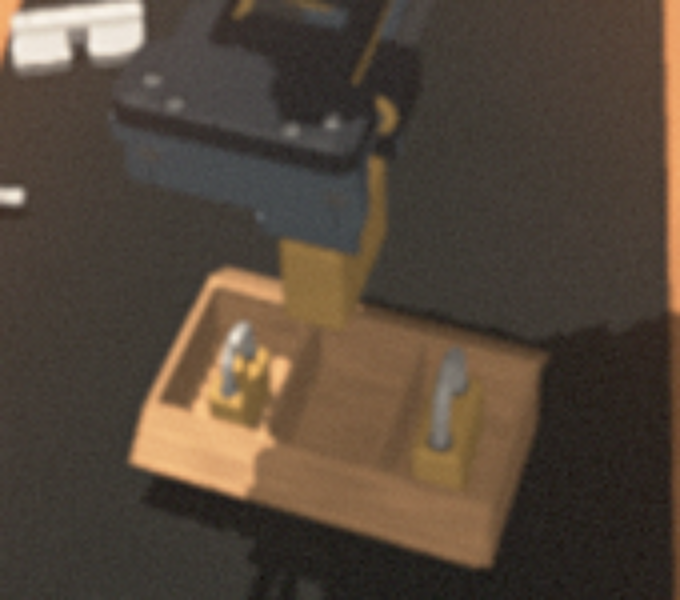

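Run:
```python
from h import *
cp=cam("top")
for r,c in [(161,97),(162,324),(318,324),(316,95),(177,272),(192,275)]: print((r,c),px2plane("top",r,c,.003,cp).round(3))
EOF
```

```text
(161, 97) [0.688 0.43  0.003]
(162, 324) [ 0.688 -0.031  0.003]
(318, 324) [ 0.37  -0.03   0.003]
(316, 95) [0.376 0.422 0.003]
(177, 272) [0.656 0.076 0.003]
(192, 275) [0.625 0.069 0.003]Traceback (most recent call last):
  File "<stdin>", line 4, in <module>
NameError: name 'EOF' is not defined
```

The padlock came up cleanly and the cell is empty. It hangs upright in the jaws, with the tips about 5 mm above its shoulder. I'll take it to the free part of the mat and stand it there first, so I can regrip higher on the legs and tip it over.

Run:
```python
from h import *
delta([.53,.045,.120],64)
delta([.53,.045,.055],64)
```

```text
shift [  80.4   32.7 -234.5] turn 14.0 jaw now 78.0 q6deg -49.9 q1 28.0
shift [  80.1   97.7 -234.4] turn 14.0 jaw now 78.0 q6deg -49.9 q1 28.0
```

```bash
python3 -m inch '[[[15,0,-45],3,0.8],[[32,0,-95],6,0.8],[[48,0,-145],9,0.8],[[65,10,-190],12,0.8],[[80,33,-225],14,0.8],[[80.3,60,-234.5],14,0.8],[[80.3,85,-234.5],14,0.8],[[80.3,95,-234.5],14,0.8],[[80.3,98,-234.5],14,0.8],[[80.3,98,-234.5],14,0.8]]'
python3 - <<'E'
from h import *
delta([.53,.045,.051],64)
E
```

```text
time_s: 15.8
eef_pos: [0.5304, 0.0451, 0.0549]
orientation: [-1.57, -0.004, -0.453]
force: [-0.5, -0.2, -4.1]
gripper_width: 0.0395
shift [-0.3  3.9 -0.3] turn 0.0 jaw now 64.0 q6deg -61.5 q1 2.4
```

```bash
python3 -m inch '[[[0,2,0],0,0.8],[[0,4,0],0,0.8],[[0,4.5,0],0,0.8],[[0,4.5,0],0,0.8]]'
```

```text
time_s: 16.3
eef_pos: [0.5305, 0.0451, 0.0505]
orientation: [-1.57, -0.004, -0.453]
force: [-0.1, -0.0, -4.0]
gripper_width: 0.0398
```

```bash
python3 -m inch '[[[0,0.7,0],0,0.8],[[0,1.4,0],0,0.8],[[0,1.4,0],0,0.8]]'
```

```text
time_s: 16.68
eef_pos: [0.5311, 0.0448, 0.0501]
orientation: [-1.57, -0.005, -0.453]
force: [-6.3, -4.9, 18.1]
gripper_width: 0.0399
```

Contact at TCP z of about 50 mm, as expected. I'll release, raise 7 mm and regrip.

```bash
python3 -m inch '[[[0,-0.5,0],0,0.45],[[0,-0.5,0],0,0.45],[[0,-4,0],0,0.45],[[0,-7.3,0],0,0.45],[[0,-7.3,0],0,0.8],[[0,-7.3,0],0,0.8],[[0,-7.3,0],0,0.8]]'
python3 - <<'E'
from h import *
im,d=viewer.grab_frame("side"); save("s8.png",cv2.resize(im[230:380,230:430],None,fx=4,fy=4)); print(tool()[2]["force"])
E
```

```text
time_s: 17.55
eef_pos: [0.5312, 0.0447, 0.0576]
orientation: [-1.57, -0.005, -0.453]
force: [-1.9, -2.3, 5.4]
gripper_width: 0.0389
[-1.56806223 -2.3638429   5.39123909]
```

View pics/s8.png

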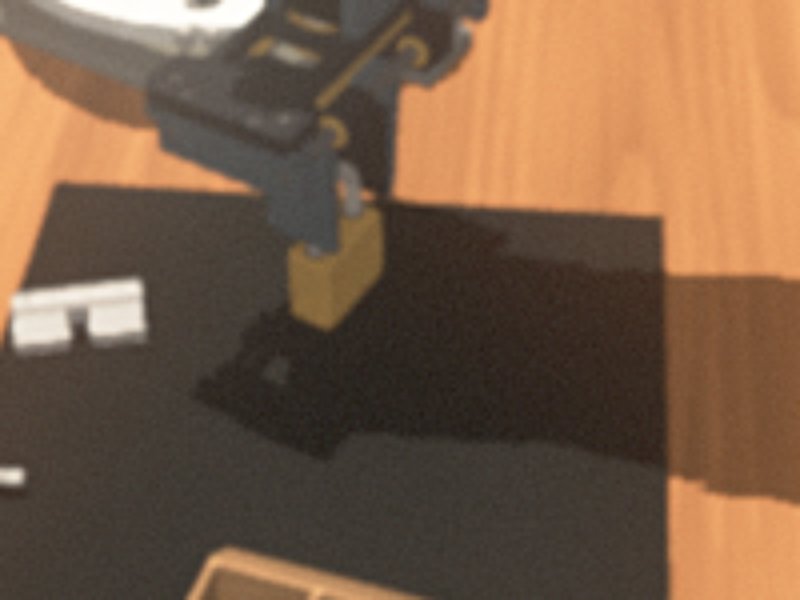

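```bash
python3 -m inch '[[[0,1,0],0,0.8],[[-3,1,0],0,0.8],[[-7,0.6,0],0,0.8],[[-10,0.4,0],0,0.8],[[-15,0.6,0],0,0.8],[[-20,1,0],0,0.8],[[-20,1,0],0,0.8]]'
python3 - <<'E'
from h import *
im,d=viewer.grab_frame("side"); save("s9.png",cv2.resize(im[230:380,230:430],None,fx=4,fy=4)); print(tool()[2]["force"])
E
```

```text
time_s: 18.48
eef_pos: [0.5139, 0.0534, 0.0573]
orientation: [-1.57, -0.007, -0.453]
force: [-2.4, -3.5, 15.2]
gripper_width: 0.0393
[-2.61927774 -4.6277016  16.69929274]
```

View pics/s9.png

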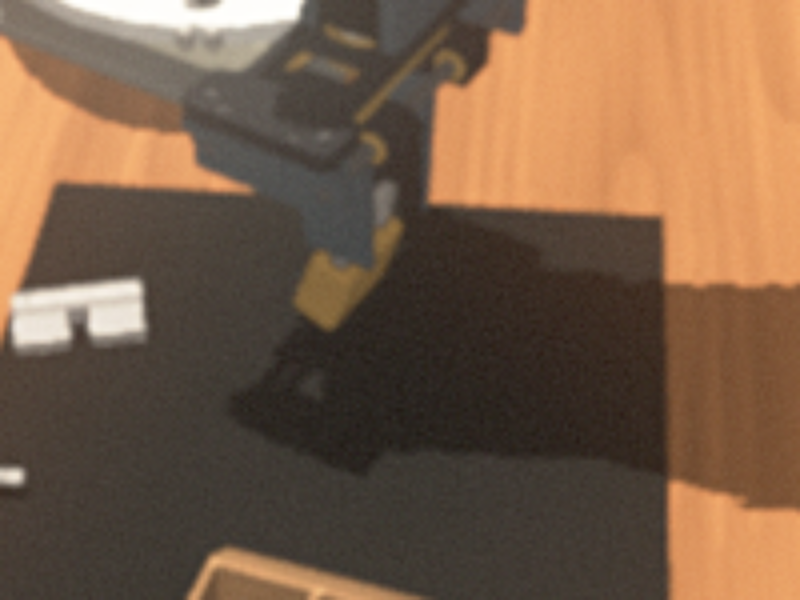

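It's tipping as intended, about 20° now. I'll continue the arc.

```bash
python3 -m inch '[[[-5,1.2,0],0,0.8],[[-10,2.5,0],0,0.8],[[-15,4.5,0],0,0.8],[[-19,6.5,0],0,0.8],[[-24,9.5,0],0,0.8],[[-28,12,0],0,0.8],[[-32,15.5,0],0,0.8],[[-35,19,0],0,0.8],[[-38.5,23,0],0,0.8],[[-41.5,27,0],0,0.8],[[-44,31.5,0],0,0.8],[[-46,36,0],0,0.8],[[-46,36,0],0,0.8]]'
python3 - <<'E'
from h import *
im,d=viewer.grab_frame("side"); save("s10.png",cv2.resize(im[230:380,230:430],None,fx=4,fy=4)); print(tool()[2]["force"])
im,d=viewer.grab_frame("wrist"); save("w10.png",im)
E
```

```text
time_s: 20.15
eef_pos: [0.4718, 0.0736, 0.0206]
orientation: [-1.571, -0.005, -0.453]
force: [-6.0, 3.2, 9.5]
gripper_width: 0.0385
[-7.2542977   4.24396531  9.0561654 ]
```

View pics/s10.png

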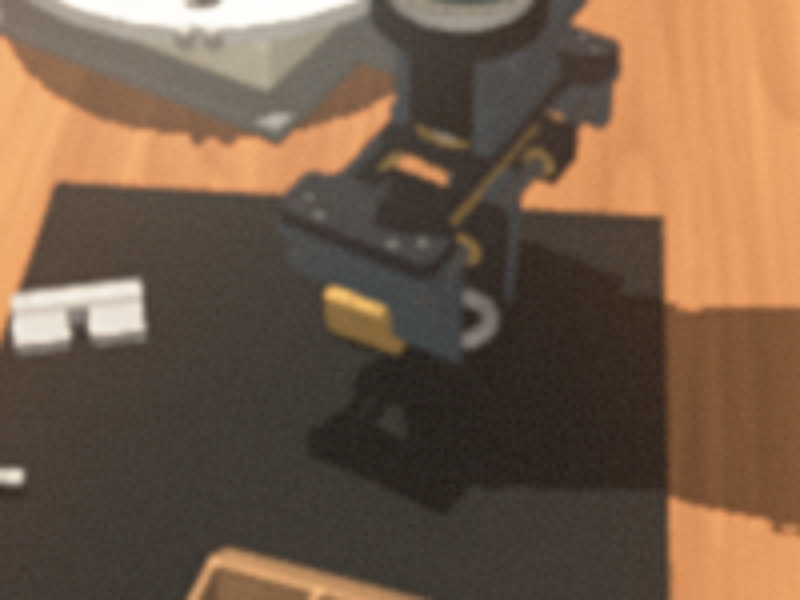

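View pics/w10.png

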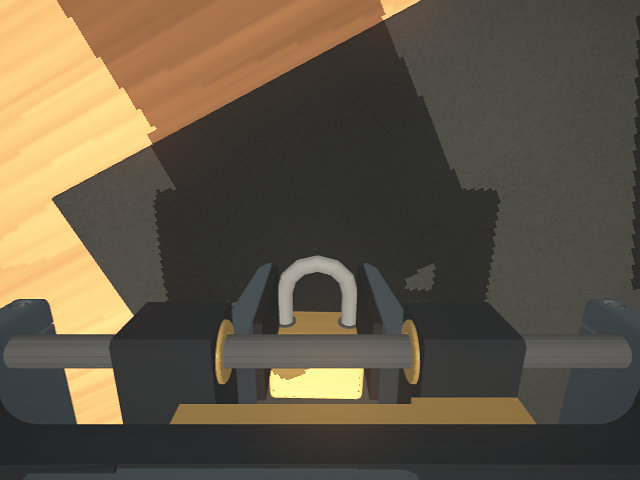

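Nearly flat. Finishing the arc.

```bash
python3 -m inch '[[[-1,3,0],0,0.8],[[-2,6,0],0,0.8],[[-3,8.5,0],0,0.8],[[-3,9,0],0,0.8],[[-3,9,0],0,0.8]]'
python3 - <<'E'
from h import *
im,d=viewer.grab_frame("side"); save("s11.png",cv2.resize(im[230:380,230:430],None,fx=4,fy=4)); print(tool()[2]["force"])
E
```

```text
time_s: 20.88
eef_pos: [0.4677, 0.0754, 0.0133]
orientation: [-1.572, -0.002, -0.453]
force: [-27.9, 7.4, 68.4]
gripper_width: 0.0387
[-28.63721015   7.25778879  69.4129598 ]
```

View pics/s11.png

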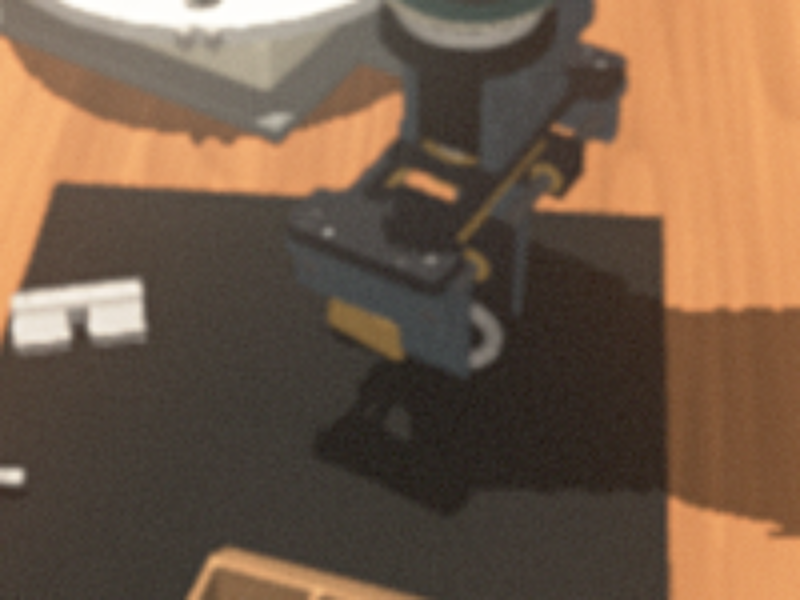

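It's flat and pressed on the mat (68 N, too much, though below the 120 N limit). I'll relieve and open.

```bash
python3 -m inch '[[[0,-0.8,0],0,0.8],[[0,-1,0],0,0.4],[[0,-1,0],0,0.2],[[0,-20,0],0,0],[[0,-70,0],0,0],[[15,-130,0],0,0],[[15,-130,0],0,0]]'
python3 - <<'E'
from h import *
import pickle
cw=cam("wrist"); im,d=viewer.grab_frame("wrist"); save("w12.png",im); P=cloud("wrist",d,cw)
r,c=np.mgrid[0:480,0:640]
M=(P[...,2]>.012)&(P[...,2]<.04)&(abs(P[...,0]-.48)<.08)&(abs(P[...,1]-.07)<.07)&(r<420)
n,l,s,ce=cv2.connectedComponentsWithStats(M.astype(np.uint8)); k=1+np.argmax(s[1:,4]); 
q=P[l==k]; print(s[k]); b=q[q[:,2]>.022]; print("body",len(b),b.mean(0).round(4),np.percentile(b[:,2],[5,50,95]).round(4))
rect=cv2.minAreaRect((b[:,:2]*1e4).astype(np.float32)); print(rect)
# plane tilt of body top
A=np.c_[b[:,:2]-b[:,:2].mean(0),np.ones(len(b))]; print("slope",np.linalg.lstsq(A,b[:,2],rcond=None)[0])
sh=q[q[:,2]<.022]; print("shackle",sh.mean(0), "all mean",q.mean(0))
print(telemetry.get_state()["joint_pos"].round(2))
E
```

```text
time_s: 21.8
eef_pos: [0.4843, 0.0691, 0.1474]
orientation: [-1.568, -0.008, -0.454]
force: [0.1, 0.7, -0.1]
gripper_width: 0.0912
[ 285  183   61   95 3941]
body 2779 [0.5025 0.0596 0.0268] [0.0251 0.0269 0.028 ]
((5032.1982421875, 592.4354248046875), (500.5352478027344, 413.97186279296875), 64.18051147460938)
slope [ 0.01599567 -0.00688317  0.02677115]
shackle [0.4689408  0.07566535 0.01801276] all mean [0.49259995 0.0643698  0.02418875]
[ 0.1   0.15  2.19 -0.    0.8  -1.02]
```

View pics/w12.png

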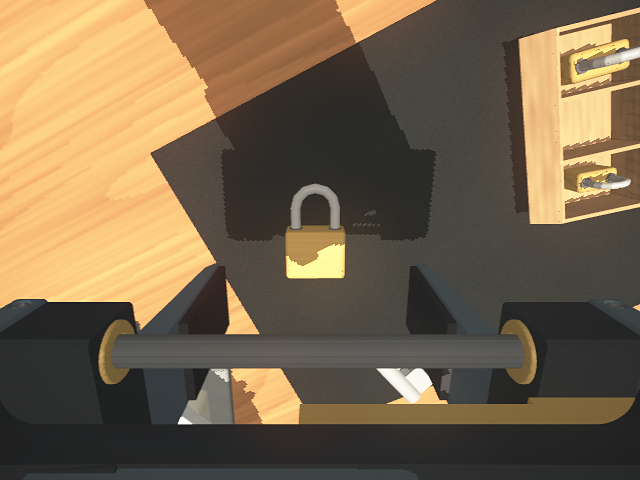

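The padlock lies flat and released on the mat. Its top is at 26.9 mm (27 expected), the body measures 50 x 41 mm, and the shackle points at 154°. I'll take it up again by the upper half of its sides.

Run:
```python
from h import *
delta([.4994,.0611,.0157],64.2)
```

```text
shift [ 18.1 129.4   0.2] turn -0.2 jaw now 64.0 q6deg -58.4 q1 5.5
```

```bash
python3 -m inch '[[[12,40,0],0,0],[[18,90,0],-0.2,0],[[18,118,0],-0.2,0],[[18,129,0],-0.2,0],[[18,129.4,0],-0.2,0.25],[[18,129.4,0],-0.2,0.25]]'
python3 - <<'E'
from h import *
delta([.4994,.0611,.0157],64.2)
E
```

```text
time_s: 22.6
eef_pos: [0.4997, 0.0611, 0.0164]
orientation: [-1.57, -0.006, -0.45]
force: [-0.4, -0.3, 0.7]
gripper_width: 0.0742
shift [-0.3  0.7 -0.1] turn 0.0 jaw now 64.2 q6deg -59.7 q1 4.4
```

```bash
python3 -m inch '[[[0,0.5,0],0,0.4],[[0,0.5,0],0,0.6],[[0,0.5,0],0,0.7],[[0,0.5,0],0,0.7],[[0,-10,0],0,0.7],[[0,-50,0],0,0.7],[[0,-110,0],0,0.7],[[0,-150,0],0,0.7],[[0,-150,0],0,0.7]]'
python3 - <<'E'
from h import *
im,d=viewer.grab_frame("wrist"); save("w13.png",im)
im,d=viewer.grab_frame("side"); save("s13.png",cv2.resize(im[150:330,230:430],None,fx=3.5,fy=3.5))
c=np.array([.627,-.2177]); u=np.array([np.cos(np.radians(154)),np.sin(np.radians(154))])
n=c+.094*u; print("nest grip xy",n)   # grip at padlock z=25 -> r 94
delta(np.r_[n-.04*u,.26],64)
E
```

```text
time_s: 23.72
eef_pos: [0.5004, 0.0614, 0.1696]
orientation: [-1.567, -0.01, -0.45]
force: [0.0, -0.0, -3.6]
gripper_width: 0.05
nest grip xy [ 0.54251336 -0.17649311]
shift [ 183.8  -93.1 -194.8] turn 0.2 jaw now 64.2 q6deg -59.7 q1 4.4
```

View pics/w13.png

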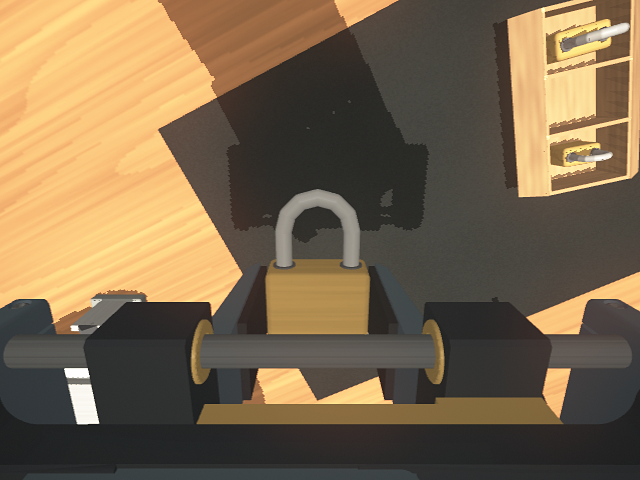

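View pics/s13.png

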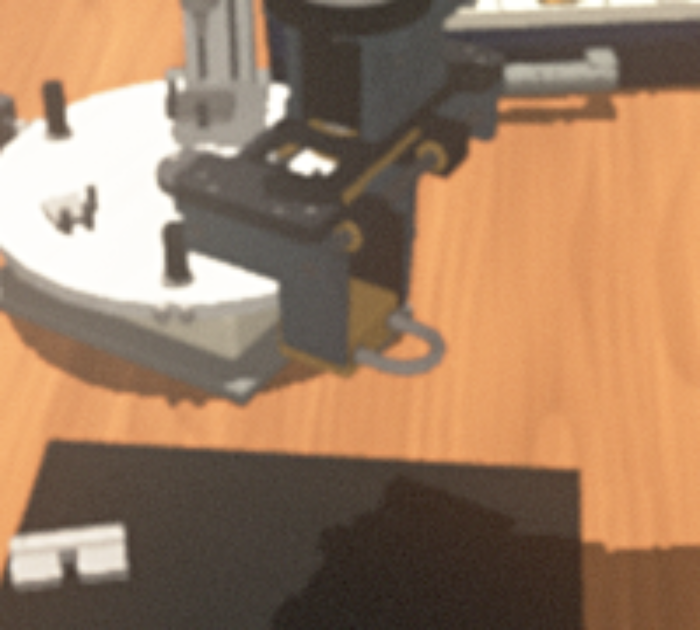

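Run:
```python
from h import *
c=np.array([.627,-.2177]); u=np.array([np.cos(np.radians(154)),np.sin(np.radians(154))])
delta(np.r_[c+.02*u,.30],64)
```

```text
shift [ 218.  -133.  -194.9] turn 0.2 jaw now 64.2 q6deg -59.7 q1 4.4
```

```bash
python3 -m inch '[[[10,-40,-10],0,0.7],[[50,-85,-45],0,0.7],[[90,-125,-80],0,0.7],[[130,-133,-120],0.2,0.7],[[170,-133,-155],0.2,0.7],[[205,-133,-185],0.2,0.7],[[218,-133,-195],0.2,0.7],[[218,-133,-195],0.2,0.7],[[218,-133,-195],0.2,0.7]]'
python3 - <<'E'
from h import *
import pickle
cw=cam("wrist"); im,d=viewer.grab_frame("wrist"); save("w14.png",im); np.save("/tmp/w14d.npy",d); pickle.dump(cw,open("/tmp/w14c.pkl","wb"))
for t,z in [("seat_large",.092),("side_dowels",.09),("end_dowel",.09),("load_point",.092),("post_a",.097)]:
    for m in models.place_of(t,"wrist")[:3]:
        r,c=m["location"]; print(t,round(m["score"],2),[int(r),int(c)],px2plane("wrist",r,c,z,cw).round(4))
E
```

```text
time_s: 24.95
eef_pos: [0.6084, -0.2078, 0.2991]
orientation: [-1.57, -0.004, -0.453]
force: [0.9, 0.7, -4.0]
gripper_width: 0.0501
seat_large 0.88 [161, 316] [ 0.5658 -0.1873  0.092 ]
side_dowels 0.64 [138, 285] [ 0.5322 -0.205   0.09  ]
end_dowel 0.87 [165, 316] [ 0.5692 -0.189   0.09  ]
load_point 0.59 [157, 313] [ 0.5614 -0.1876  0.092 ]
post_a 0.71 [173, 214] [ 0.5313 -0.2834  0.097 ]
post_a 0.69 [173, 413] [ 0.6185 -0.1042  0.097 ]
```

View pics/w14.png

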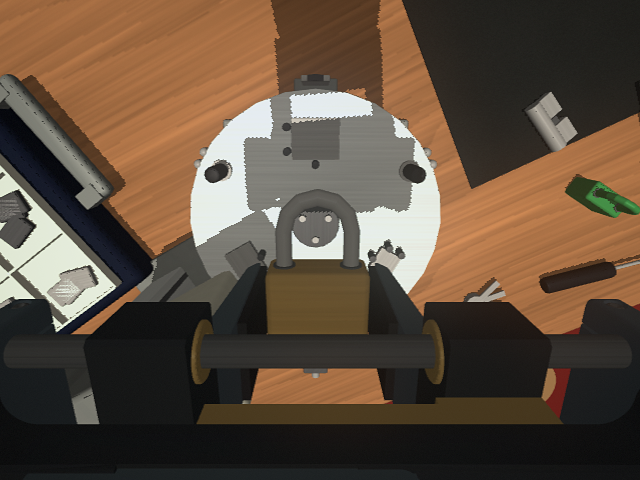

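The nest pad is at rows 120–160, columns 292–340. The side dowels are at (287,127) and (287,152), the end dowel at (316,163). I'll measure these and the held padlock in the same picture.

Run:
```python
from h import *
import pickle
im=cv2.imread("pics/w14.png")[...,::-1]; d=np.load("/tmp/w14d.npy"); cw=pickle.load(open("/tmp/w14c.pkl","rb")); P=cloud("wrist",d,cw)
save("w14z.png",cv2.resize(im[100:190,260:370],None,fx=6,fy=6,interpolation=cv2.INTER_CUBIC))
r,c=np.mgrid[0:480,0:640]
a=np.radians(-26); ex=np.array([np.cos(a),np.sin(a)]); ey=np.array([-np.sin(a),np.cos(a)])
C=np.array([.627,-.2177])
def dl(p): p=np.asarray(p)[...,:2]-C; return np.round(np.array([p@ex,p@ey]).T*1e3,1)
m=(r>110)&(r<170)&(c>275)&(c<350)&(P[...,2]>.0765)&(P[...,2]<.0845)
m=cv2.morphologyEx(m.astype(np.uint8),cv2.MORPH_OPEN,np.ones((5,5)))>0
q=P[m]; print("pad",len(q),np.median(q[:,2]).round(4)); rect=cv2.minAreaRect((q[:,:2]*1e4).astype(np.float32)); print(rect, "centre dial", dl(np.array(rect[0])/1e4))
D=(r>110)&(r<175)&(c>275)&(c<350)&(P[...,2]>.0865)&(P[...,2]<.095)
n,l,s,ce=cv2.connectedComponentsWithStats(D.astype(np.uint8))
for i in range(1,n):
    if s[i,4]>=5: t=P[l==i]; print("dowel",ce[i].round(1),s[i,4],dl(t.mean(0)),t[:,2].mean().round(4), dl(px2plane("wrist",ce[i][1],ce[i][0],.09,cw)))
D=(P[...,2]>.108)&(P[...,2]<.115)&(r>150)&(r<200)&(c>190)&(c<440)
n,l,s,ce=cv2.connectedComponentsWithStats(D.astype(np.uint8))
for i in range(1,n):
    if s[i,4]>=20: t=P[l==i]; print("post",ce[i].round(1),t.mean(0).round(4),dl(t.mean(0)))
# held padlock body top
b=(r>255)&(r<335)&(c>262)&(c<375)&(P[...,2]>.28); t=P[b]; zz=np.median(t[:,2]); print("held top z",np.percentile(t[:,2],[5,25,50,75,95]).round(4))
tt=t[abs(t[:,2]-zz)<.006]; rect=cv2.minAreaRect((tt[:,:2]*1e4).astype(np.float32)); print(rect)
p,Rt,s_=tool(); print("rel tcp (dial axes)",((np.array(rect[0])/1e4-p[:2])@np.array([ex,ey]).T*1e3).round(1))
sh=(r>185)&(r<262)&(c>270)&(c<365)&(P[...,2]>.27); t=P[sh]; print("shackle z",np.percentile(t[:,2],[5,50,95]).round(4), "tip x rel tcp",((t[:,:2]-p[:2])@ex*1e3).min().round(1))
for z in [0]: 
    Rp=(P[...,:2]-p[:2])
    lat=(Rp@ey*1e3)[sh]; print("shackle lateral",lat.min().round(1),lat.max().round(1))
print("tcp dial",dl(p))
```

```text
pad 1980 0.0799
((5459.7294921875, -1784.311767578125), (489.6476745605469, 405.17596435546875), 64.1256332397461) centre dial [-90.   -0.2]
dowel [285.9 126.5] 54 [-102.1  -29.1] 0.0896 [-102.1  -29.1]
dowel [286.5 151.5] 52 [-78.2 -29. ] 0.0898 [-78.2 -29. ]
dowel [315.4 164.5] 50 [-65.4  -0.1] 0.0899 [-65.4  -0.1]
post [212.2 174.5] [ 0.5314 -0.2813  0.1114] [-58.1 -99.1]
post [417.8 174.8] [ 0.618  -0.1039  0.1115] [-58.   98.4]
held top z [0.2981 0.3083 0.3093 0.3099 0.3134]
((6057.9091796875, -2050.1474609375), (530.5750732421875, 389.05731201171875), 64.2423324584961)
rel tcp (dial axes) [-4.3  1.7]
shackle z [0.2921 0.3008 0.3023] tip x rel tcp -84.4
shackle lateral -22.8 25.2
tcp dial [-20.3   0.4]
```

View pics/w14z.png

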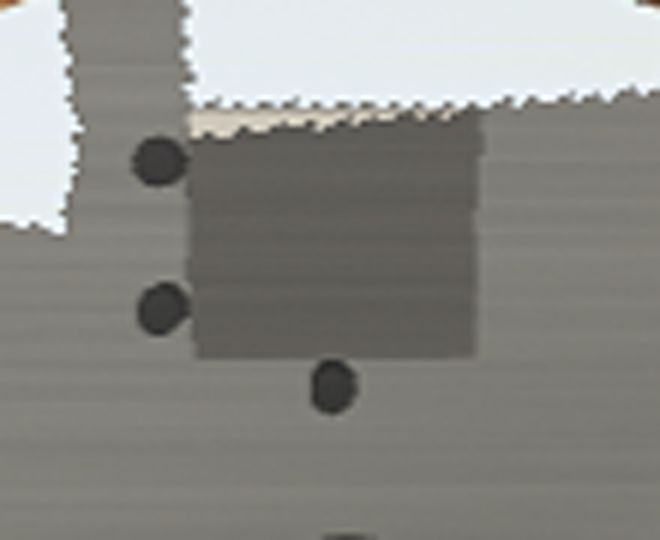

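Run:
```python
from h import *
import pickle
d=np.load("/tmp/w14d.npy"); cw=pickle.load(open("/tmp/w14c.pkl","rb")); P=cloud("wrist",d,cw)
r,c=np.mgrid[0:480,0:640]; p,Rt,s_=tool()
T=(P-p)@Rt*1e3  # tool coords
for row in range(252,336,6):
    sl=T[row,300:335]; print(row, np.median(sl,axis=0).round(1))
for row in (290,310): 
    print(row,[(int(cc),T[row,cc].round(1).tolist()) for cc in (262,265,268,271,300,360,365,368,371,374)])
m=(r>186)&(r<262)&(c>270)&(c<365)&(abs(T[...,1]+2)<12); t=T[m]; print("shackle x",t[:,0].min(),"z",np.percentile(t[:,2],[1,99]),"y",np.percentile(t[:,1],[5,50,95]))
```

```text
252 [ 53.4 228.5   0.9]
258 [ 60.7 228.7   1. ]
264 [-17.5   3.8   0.9]
270 [-17.3  -3.9   0.9]
276 [-16.2  -8.7   0.9]
282 [-13.5  -9.3   0.9]
288 [-10.3  -9.1   0.9]
294 [-7.4 -9.4  0.9]
300 [-4.3 -9.4  0.9]
306 [-1.  -9.2  0.9]
312 [ 2.3 -9.1  0.9]
318 [ 5.4 -9.3  0.9]
324 [ 8.7 -9.2  0.9]
330 [12.  -9.2  0.9]
290 [(262, [-13.0, -17.2, -23.8]), (265, [-8.9, -8.2, -23.8]), (268, [-9.0, -8.6, -22.3]), (271, [-9.4, -9.3, -20.8]), (300, [-9.7, -10.0, -7.1]), (360, [-9.0, -8.5, 21.3]), (365, [-9.4, -9.3, 23.6]), (368, [-9.6, -9.8, 24.9]), (371, [-10.1, -10.9, 26.1]), (374, [-14.5, -20.3, 26.0])]
310 [(262, [-4.6, -20.2, -23.7]), (265, [0.4, -10.7, -23.8]), (268, [1.5, -8.6, -22.7]), (271, [1.2, -9.1, -21.2]), (300, [0.7, -10.0, -7.2]), (360, [1.3, -9.0, 21.6]), (365, [1.9, -7.8, 24.2]), (368, [2.6, -6.4, 25.8]), (371, [-0.9, -13.2, 26.2]), (374, [-5.7, -22.2, 26.1])]
shackle x -55.57954378425224 z [-18.77617581  21.05628697] y [-2.21451814 -0.82954541  2.22594682]
```

The nest matches its nominal position to within 0.3 mm, and the held padlock is level with its shackle face 17.4 mm ahead of the TCP. I'll approach 3 mm outwards and 3 mm away from the side dowels.

```bash
cat >> h.py <<'E'
Cd=np.array([.627,-.2177]); _a=np.radians(-26); ex=np.array([np.cos(_a),np.sin(_a)]); ey=np.array([-np.sin(_a),np.cos(_a)])
def dw(x,y,z): return np.r_[Cd+ex*x/1e3+ey*y/1e3,z]
def dnow():
    p,Rt,s=tool(); q=p[:2]-Cd; f=s["force"]; print("tcp dial",np.round([q@ex*1e3,q@ey*1e3,p[2]*1e3],2),"F dial",np.round([f[:2]@ex,f[:2]@ey,f[2]],1),"w",round(s["gripper_width"]*1e3,2),"t",s["time_s"])
E
python3 - <<'E'
from h import *
delta(dw(-96.6,3,.150),64); delta(dw(-96.6,3,.100),64)
E
```

```text
shift [-77.2 149.8   2.5] turn 0.0 jaw now 64.0 q6deg -85.1 q1 -21.0
shift [-77.5 199.8   2.4] turn 0.0 jaw now 64.0 q6deg -85.1 q1 -21.0
```

```bash
python3 -m inch '[[[-40,10,1],0,0.7],[[-77,50,2.5],0,0.7],[[-77,100,2.5],0,0.7],[[-77.4,150,2.5],0,0.7],[[-77.4,180,2.5],0,0.7],[[-77.5,195,2.4],0,0.7],[[-77.5,199.5,2.4],0,0.7],[[-77.5,199.5,2.4],0,0.7]]'
python3 - <<'E'
from h import *
dnow(); im,d=viewer.grab_frame("wrist"); save("w15.png",im)
delta(dw(-96.6,3,.097),64); 
im,d=viewer.grab_frame("side"); save("s15.png",cv2.resize(im[130:290,220:420],None,fx=4,fy=3.75,interpolation=cv2.INTER_CUBIC))
E
```

```text
time_s: 26.25
eef_pos: [0.5421, -0.1729, 0.1012]
orientation: [-1.569, -0.007, -0.453]
force: [0.4, -0.6, -3.9]
gripper_width: 0.0498
tcp dial [-95.99   3.06 101.18] F dial [ 0.6 -0.4 -3.9] w 49.78 t 26.25
shift [-0.8  4.4 -0.1] turn 0.0 jaw now 64.0 q6deg -84.1 q1 -20.1
```

View pics/w15.png

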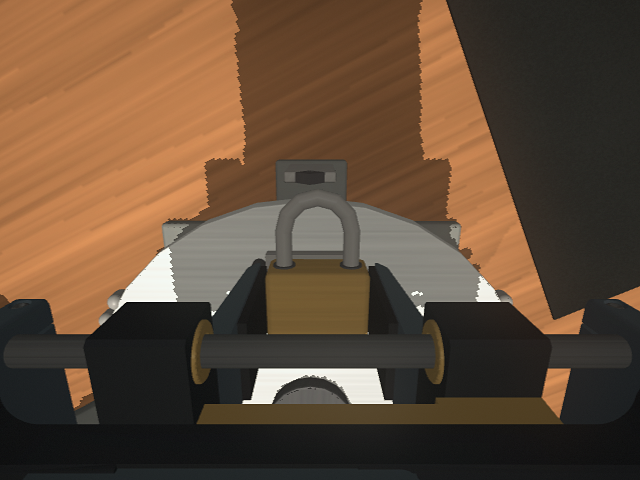

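View pics/s15.png

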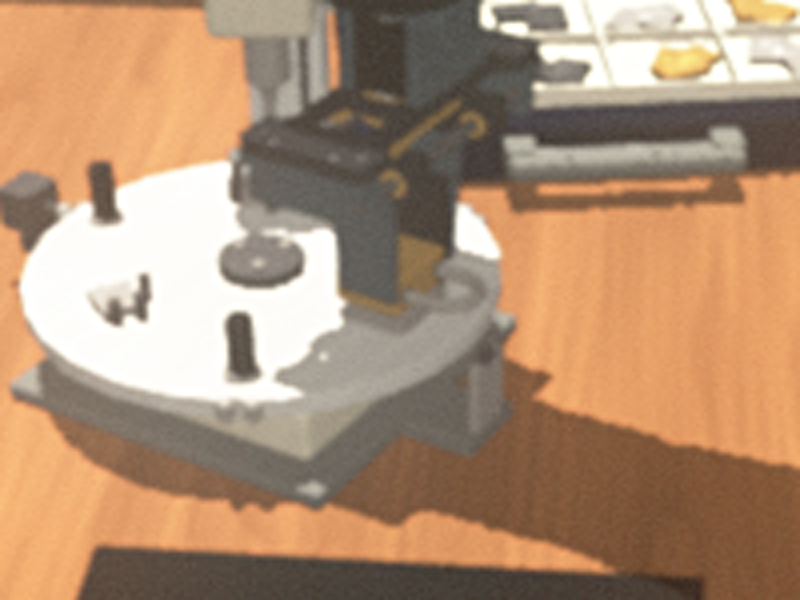

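```bash
python3 -m inch '[[[-0.8,2,0],0,0.7],[[-0.8,4,0],0,0.7],[[-0.8,5.5,0],0,0.7],[[-0.8,6.5,0],0,0.7],[[-0.8,6.5,0],0,0.7]]'
python3 -c "from h import *; dnow()"
```

```text
time_s: 26.98
eef_pos: [0.5415, -0.1726, 0.0948]
orientation: [-1.569, -0.007, -0.453]
force: [0.2, -0.4, -3.5]
gripper_width: 0.0498
tcp dial [-96.68   3.08  94.85] F dial [ 0.4 -0.2 -3.5] w 49.8 t 26.975
```

```bash
python3 -m inch '[[[0,0.5,0],0,0.7],[[0,1,0],0,0.7],[[0,1.3,0],0,0.7],[[0,1.3,0],0,0.7]]'
python3 -c "from h import *; dnow()"
```

```text
time_s: 27.48
eef_pos: [0.5415, -0.1726, 0.0935]
orientation: [-1.569, -0.007, -0.453]
force: [0.9, -0.0, -3.8]
gripper_width: 0.0495
tcp dial [-96.65   3.05  93.54] F dial [ 0.8  0.4 -3.8] w 49.51 t 27.475
```

```bash
python3 -m inch '[[[0,0.3,0],0,0.7],[[0,0.6,0],0,0.7],[[0,0.6,0],0,0.7]]'
python3 -c "from h import *; dnow()"
```

```text
time_s: 27.85
eef_pos: [0.5415, -0.1726, 0.0935]
orientation: [-1.569, -0.007, -0.453]
force: [-4.0, 1.2, 7.0]
gripper_width: 0.0497
tcp dial [-96.6    3.07  93.46] F dial [-4.1 -0.7  7. ] w 49.67 t 27.85
```

Touchdown at z of about 93.5 mm, with about 11 N net. I'll ease off slightly and slide toward the end dowel.

```bash
python3 -m inch '[[[0,-0.35,0],0,0.7],[[0.8,-0.35,0],0,0.7],[[1.6,-0.35,0],0,0.7],[[2.2,-0.35,0],0,0.7],[[2.2,-0.35,0],0,0.7]]'
python3 -c "from h import *; dnow()"
```

```text
time_s: 28.48
eef_pos: [0.5433, -0.1735, 0.0937]
orientation: [-1.569, -0.007, -0.453]
force: [-2.1, 1.9, -3.1]
gripper_width: 0.0496
tcp dial [-94.61   3.08  93.68] F dial [-2.7  0.8 -3.1] w 49.62 t 28.475
```

```bash
python3 -m inch '[[[0.4,0,0],0,0.7],[[0.8,0,0],0,0.7],[[0.8,0,0],0,0.7]]'
python3 -c "from h import *; dnow()"
python3 -m inch '[[[0.4,0,0],0,0.7],[[0.7,0,0],0,0.7],[[0.7,0,0],0,0.7]]'
python3 -c "from h import *; dnow()"
```

```text
time_s: 28.85
eef_pos: [0.5434, -0.1735, 0.0935]
orientation: [-1.569, -0.005, -0.453]
force: [-5.3, 2.2, 0.1]
gripper_width: 0.0501
tcp dial [-94.52   3.06  93.51] F dial [-5.7 -0.4  0.1] w 50.08 t 28.85
time_s: 29.22
eef_pos: [0.5434, -0.1735, 0.0935]
orientation: [-1.57, -0.004, -0.453]
force: [-6.2, 3.3, 3.4]
gripper_width: 0.0496
tcp dial [-94.48   3.05  93.52] F dial [-7.   0.2  3.4] w 49.55 t 29.225
```

```bash
python3 -m inch '[[[-0.4,-0.2,-0.5],0,0.7],[[-0.4,-0.2,-1.2],0,0.7],[[-0.4,-0.2,-1.8],0,0.7],[[-0.4,-0.2,-1.8],0,0.7]]'
python3 -c "from h import *; dnow()"
```

```text
time_s: 29.72
eef_pos: [0.5424, -0.1751, 0.0937]
orientation: [-1.57, -0.004, -0.453]
force: [-0.2, -0.3, -4.2]
gripper_width: 0.0498
tcp dial [-94.73   1.2   93.73] F dial [-0.  -0.4 -4.2] w 49.78 t 29.725
```

```bash
python3 -m inch '[[[0,0,-0.4],0,0.7],[[0,0,-0.8],0,0.7],[[0,0,-0.8],0,0.7]]'
python3 -c "from h import *; dnow()"
python3 -m inch '[[[0,0,-0.4],0,0.7],[[0,0,-0.6],0,0.7],[[0,0,-0.6],0,0.7]]'
python3 -c "from h import *; dnow()"
```

```text
time_s: 30.1
eef_pos: [0.542, -0.1759, 0.0937]
orientation: [-1.57, -0.004, -0.453]
force: [-0.5, -0.2, -4.4]
gripper_width: 0.0494
tcp dial [-94.73   0.34  93.72] F dial [-0.4 -0.4 -4.4] w 49.36 t 30.1
time_s: 30.48
eef_pos: [0.5418, -0.1765, 0.0937]
orientation: [-1.57, -0.004, -0.453]
force: [-0.1, -0.9, -4.7]
gripper_width: 0.0496
tcp dial [-94.7   -0.3   93.74] F dial [ 0.3 -0.8 -4.7] w 49.61 t 30.475
```

```bash
python3 -m inch '[[[0,0,-0.3],0,0.7],[[0,0,-0.5],0,0.7],[[0,0,-0.5],0,0.7]]'
python3 -c "from h import *; dnow()"
python3 -m inch '[[[0,0,-0.3],0,0.7],[[0,0,-0.5],0,0.7],[[0,0,-0.5],0,0.7]]'
python3 -c "from h import *; dnow()"
```

```text
time_s: 30.85
eef_pos: [0.5416, -0.1769, 0.0937]
orientation: [-1.57, -0.004, -0.453]
force: [0.1, 0.3, -4.1]
gripper_width: 0.0496
tcp dial [-94.69  -0.77  93.73] F dial [-0.1  0.3 -4.1] w 49.56 t 30.85
time_s: 31.22
eef_pos: [0.5413, -0.1774, 0.0937]
orientation: [-1.57, -0.004, -0.453]
force: [-0.0, 1.0, -3.3]
gripper_width: 0.0498
tcp dial [-94.68  -1.3   93.74] F dial [-0.5  0.9 -3.3] w 49.78 t 31.225
```

```bash
python3 -m inch '[[[0,0,-0.3],0,0.7],[[0,0,-0.4],0,0.7],[[0,0,-0.4],0,0.7]]'
python3 -c "from h import *; dnow()"
```

```text
time_s: 31.6
eef_pos: [0.5413, -0.1775, 0.0938]
orientation: [-1.569, -0.004, -0.453]
force: [0.7, 4.9, -3.2]
gripper_width: 0.0493
tcp dial [-94.66  -1.49  93.75] F dial [-1.5  4.7 -3.2] w 49.3 t 31.6
```

Run:
```python
from h import *
im,d=viewer.grab_frame("wrist"); save("w16.png",cv2.resize(im[180:350,240:400],None,fx=4.5,fy=3.5,interpolation=cv2.INTER_CUBIC))
```

```text
(no output)
```

View pics/w16.png

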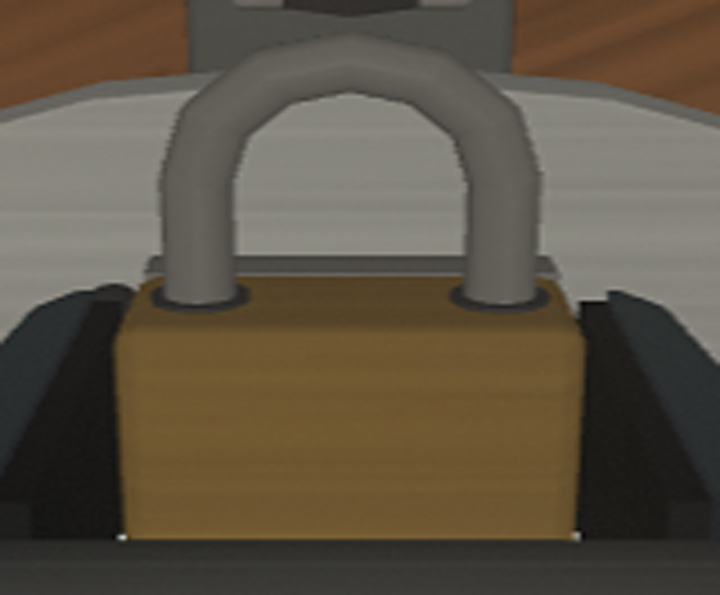

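Side dowel contact at 4.7 N. I'll press gently toward the end dowel again.

```bash
python3 -m inch '[[[0.4,0,0.1],0,0.7],[[0.7,0,0.1],0,0.7],[[0.7,0,0.1],0,0.7]]'
python3 -c "from h import *; dnow()"
python3 -m inch '[[[0.4,0,0],0,0.7],[[0.8,0,0],0,0.7],[[0.8,0,0],0,0.7]]'
python3 -c "from h import *; dnow()"
```

```text
time_s: 32.02
eef_pos: [0.5415, -0.1776, 0.0937]
orientation: [-1.569, -0.003, -0.453]
force: [-3.4, 4.8, -0.8]
gripper_width: 0.0498
tcp dial [-94.49  -1.42  93.69] F dial [-5.2  2.8 -0.8] w 49.85 t 32.025
time_s: 32.4
eef_pos: [0.5415, -0.1776, 0.0936]
orientation: [-1.569, -0.001, -0.453]
force: [-5.2, 5.9, 1.7]
gripper_width: 0.0499
tcp dial [-94.48  -1.42  93.59] F dial [-7.3  3.   1.7] w 49.89 t 32.4
```

Home on both sides. I'll set it down and open.

```bash
python3 -m inch '[[[-0.2,0.3,0],0,0.7],[[-0.2,0.3,0],0,0.7],[[-0.2,0.3,0],0,0.35],[[-0.2,0.3,0],0,0.25],[[-0.2,0.3,0],0,0.2]]'
python3 -c "from h import *; dnow()"
python3 -m inch '[[[0,-30,0],0,0.15],[[0,-80,0],0,0.1],[[0,-130,0],0,0],[[40,-185,0],0,0],[[70,-200,0],0,0],[[70,-200,0],0,0]]'
python3 - <<'E'
from h import *
import pickle
dnow(); cw=cam("wrist"); im,d=viewer.grab_frame("wrist"); save("w17.png",im); np.save("/tmp/w17d.npy",d); pickle.dump(cw,open("/tmp/w17c.pkl","wb"))
save("w17z.png",cv2.resize(im[80:270,200:440],None,fx=3.3,fy=3.1,interpolation=cv2.INTER_CUBIC))
E
```

```text
time_s: 33.02
eef_pos: [0.5414, -0.1777, 0.0933]
orientation: [-1.57, -0.001, -0.453]
force: [-0.5, 0.5, 1.2]
gripper_width: 0.0722
tcp dial [-94.49  -1.54  93.33] F dial [-0.7  0.2  1.2] w 72.24 t 33.025
time_s: 33.78
eef_pos: [0.606, -0.2095, 0.2952]
orientation: [-1.569, -0.005, -0.454]
force: [-0.8, 0.7, -1.4]
gripper_width: 0.0914
tcp dial [-22.49  -1.8  295.24] F dial [-1.   0.3 -1.4] w 91.4 t 33.775
```

View pics/w17.png

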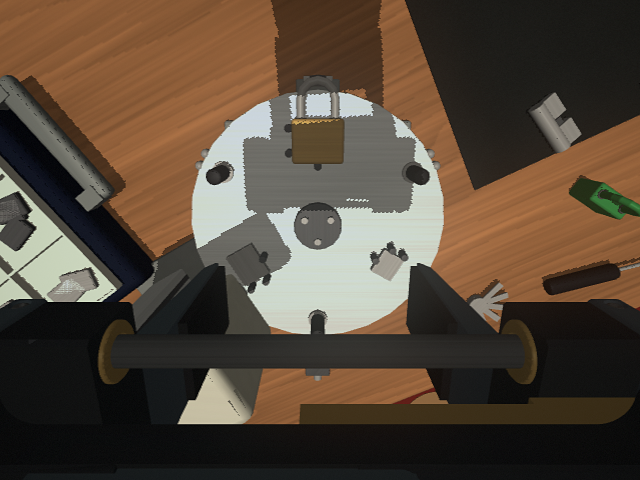

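View pics/w17z.png

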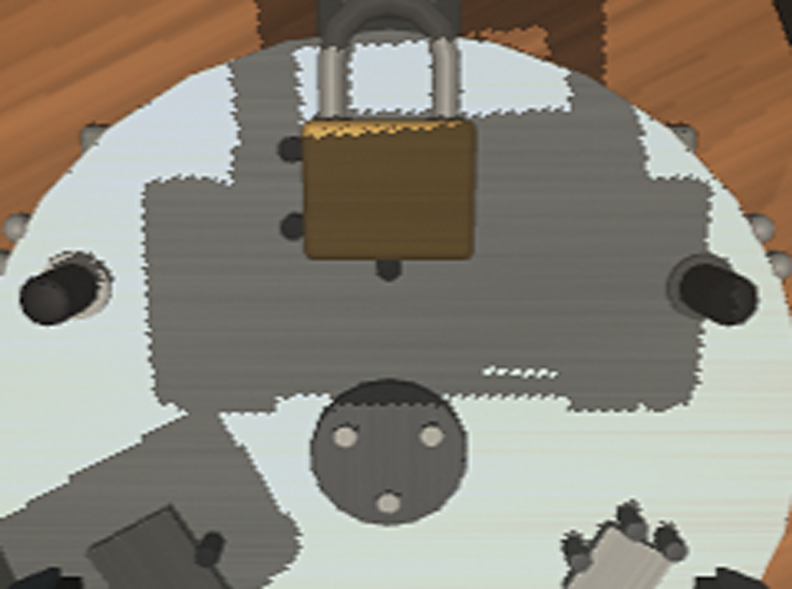

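The padlock sits against both side dowels and the end dowel, with its shackle over the rim towards the pointer. I'll check the numbers.

Run:
```python
from h import *
import pickle
d=np.load("/tmp/w17d.npy"); cw=pickle.load(open("/tmp/w17c.pkl","rb")); P=cloud("wrist",d,cw); r,c=np.mgrid[0:480,0:640]
q=P[...,:2]-Cd; X=q@ex*1e3; Y=q@ey*1e3; Z=P[...,2]*1e3
b=(X>-118)&(X<-60)&(abs(Y)<32)&(Z>100)&(Z<108)
rect=cv2.minAreaRect(np.c_[X[b],Y[b]].astype(np.float32)); print("body",rect,"z",np.percentile(Z[b],[5,50,95]).round(1))
A=np.c_[X[b]-X[b].mean(),Y[b]-Y[b].mean(),np.ones(b.sum())]; print("slope deg",np.degrees(np.linalg.lstsq(A,Z[b],rcond=None)[0][:2]).round(2))
print("edges x",np.percentile(X[b],[1,99]).round(1),"y",np.percentile(Y[b],[1,99]).round(1))
D=(Z>86)&(Z<95)&(r<180)&(X<-55)&(X>-112)&(Y<6)&(Y>-36)
n,l,s,ce=cv2.connectedComponentsWithStats(D.astype(np.uint8))
for i in range(1,n):
    if s[i,4]>=8: m=l==i; print("dowel",ce[i].round(),s[i,4],X[m].mean().round(1),Y[m].mean().round(1),"ext",X[m].min().round(1),X[m].max().round(1),Y[m].min().round(1),Y[m].max().round(1))
D=(Z>108)&(Z<115)&(r>150)&(r<330)&(np.hypot(X,Y)<130)&(np.hypot(X,Y)>100)
n,l,s,ce=cv2.connectedComponentsWithStats(D.astype(np.uint8))
for i in range(1,n):
    if s[i,4]>=20: m=l==i; print("post",ce[i].round(),X[m].mean().round(1),Y[m].mean().round(1),np.degrees(np.arctan2(Y[m].mean(),X[m].mean())).round(2))
```

```text
body ((-89.91947937011719, -0.2391834259033203), (40.6147575378418, 49.71996307373047), 0.043739255517721176) z [102.2 103.8 105.1]
slope deg [ 0.01 -0.03]
edges x [-110.2  -69.7] y [-24.6  23.9]
dowel [288. 128.] 49 -102.2 -29.3 ext -105.7 -98.3 -33.1 -26.2
dowel [288. 153.] 51 -78.2 -29.6 ext -81.9 -74.2 -32.8 -26.7
dowel [318. 167.] 46 -64.9 -0.3 ext -67.6 -61.4 -4.0 3.1
post [214. 176.] -58.0 -99.1 -120.36
post [421. 176.] -58.0 98.5 120.5
```

Run:
```python
from h import *
im,d=viewer.grab_frame("side"); save("s18.png",im)
dnow(); print(telemetry.get_state()["joint_vel"].round(3))
```

```text
tcp dial [-25.34  -1.84 292.64] F dial [-1.4 -0.2  0.1] w 91.38 t 33.875
[ 0.002 -0.002  0.025  0.    -0.    -0.001]
```

View pics/s18.png

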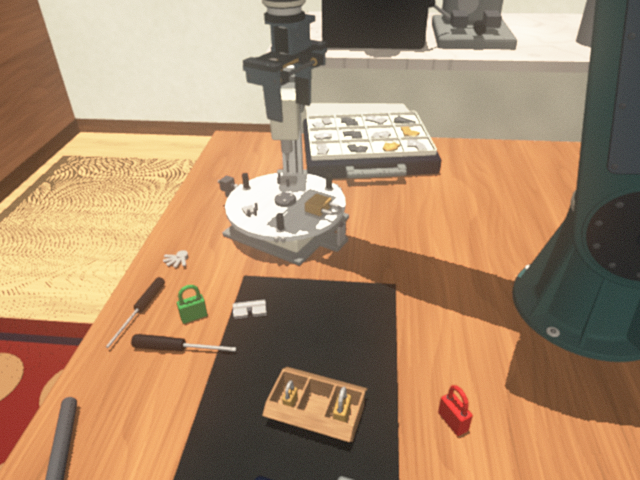

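The padlock sits in the nest at (320,203) in the side view. The other two padlocks, the cylinder (250,309) and the screwdriver (183,345) are where they were, and the arm is clear. I'm handing in.

```bash
python3 -c "from h import *; print(bot.sign_off())"
```

```text
the job is handed in; nothing more can be done
None
```

The job is done and handed in at about 34 s of the 72 s allowed.

**What I did:**
- **Dial:** I turned it about 80° clockwise by post_b until the large nest clicked in. The roller showed seated between the two rim lobes.
- **Mat:** I lifted the large padlock out of the carton by its shackle legs. I stood it briefly on the mat, let go to regrip it higher, then tipped it onto a broad face and released it.
- **Nest:** I took it up again by its sides, lowered it onto the pad with about 11 N, and slid it against the end dowel and both side dowels with under 8 N. Then I released it and moved clear.

**Last checks:**
- **Seating:** The padlock body was centred at dial (-89.9, -0.2) mm. It was level, with its top at 103.8 mm (104 expected) and square to the nest within 0.1°.
- **Dowel gaps:** The measured gaps were 0.35 mm at the side dowels and 0.7 mm at the end dowel, about the size of the measuring error. The push forces showed contact on both.
- **Dial position:** The two posts in view had not moved since the padlock went in, to within about 0.1 mm. The roller itself was hidden in that last picture.
- **Bystanders:** The other two padlocks, the cylinder and the screwdriver looked undisturbed in the side view. I did not measure them.

**Not ideal:** The wrist force briefly read about 69 N as the padlock was pressed flat on the mat, more than I intended but below the 120 N limit. The wrist camera read the held padlock about 1 mm sideways off the gripper's centre, so I went by touch for the final fit.

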